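# Make up the two repair kits

## Task

Make up the two job trays for the repair bench from the things laid out in front of them. The tray with the phone gets the screw jar upright in its left, plain front pocket (the bottle bay), the eraser lying flat in the right front pocket (the well), and the spudger laid level and centred across the two notches over that well, above the eraser. The tray with the lens barrel gets the dropper bottle upright in its bottle bay and the lens spanner laid in the same way across the notches over its well; leave the phone and the lens barrel where they lie.

Things in the scene. Friction and masses are not known exactly. Their poses are not given: they have to be found in the camera images.
- lens_tray: Grey plastic tray holding the lens barrel, fixed, 166 (x) x 172 (y), all in mm. Origin: centre of underside, front -x, left +y. Floor 3 mm, walls 4, rim at z 27. In front two pockets, 70 (x) x 80 (y): left the bottle bay, centre (-44,+42); right the well, centre (-44,-42). Walls at x -81 and -7 have 38 mm wide notches by the well, centred on y -42, rubber tops at z 22.
- phone_tray: Grey plastic tray holding the phone, fixed, same shape and frame as lens_tray: bottle bay centre (-44,+42) mm, well centre (-44,-42) mm, both 70 (x) x 80 (y) mm with floor at z 3, rim at z 27. The notches before and behind the well, pad tops at z 22, carry a long tool lying along x across the well, its middle over the well's centre.
- lens_barrel: Black camera lens barrel with a light ring, 57 mm across and 40 mm tall, 160 g, standing loose in the left of the lens tray's back compartment. Origin: centre of its underside, z up. Not to be moved.
- phone: Phone in a black rubber case with yellow corners, 78 x 150 x 11 mm, lying loose in the phone tray's back compartment, screen up. Origin: centre of its underside. Not to be moved.
- screw_jar: Small round jar of screws with a blue lid, 46 mm diameter, 53 mm tall, 0.12 kg. The lid (z = 41 to 53 mm) is as wide as the jar and fixed. Origin: centre of the underside, z up.
- dropper_bottle: White dropper bottle with a black dropper cap, body 39 mm diameter up to z = 52 mm, cap at most 24 mm wide above that, 80 mm tall in all, 55 g. Origin: centre of the underside, z up.
- eraser: Block eraser in a blue card sleeve, 21 (x) x 46 (y) x 13 mm (z), 20 g. Origin: centre of the underside; long axis y.
- spudger: Red slim prying tool, pointed at both ends, 124 mm long (y), 12 mm wide (x) at the middle, 8 mm thick (z), 12 g. Origin: centre of the underside; long axis y; balances at its middle.
- lens_spanner: Steel lens spanner, 70 g: flat bar 110 mm long (y), 8 wide (x -1 to +7), 4 thick (z 0 to 4), with two jaw blocks 14 wide, 8 tall at y 17 to 26 and -28 to -20, each with a slim point up to 26 tall. Origin: under the bar, half way along, 3 mm to the -x side of its middle line. Balances at its middle; the bar is free between the jaws, middle of that length at x +3, y -1.5 mm.
Things that resemble listed ones, but are neither listed nor needed, are in the scene too. What is shaped like the dropper_bottle but pink is not meant.

How it is judged:
At the end, for the whole second after the job is handed in: Jar (phone tray) and bottle (lens tray) upright on their bay floors, eraser flat on the phone tray's well floor (7 deg); spudger (phone tray) and spanner (lens tray) level (4 deg) on both notches, along the tray (17 deg), middle within 18 mm of the well centre; all at rest (x of screw_jar in the frame of phone_tray between -0.06 and -0.028 m and y of screw_jar in the frame of phone_tray between 0.021 and 0.063 m and z of screw_jar in the frame of phone_tray between -0.001 and 0.008 m and angle between each of screw_jar, dropper_bottle, eraser's own z axis and vertical below 0.12 rad and linear speed of each of screw_jar, dropper_bottle, eraser, spudger, lens_spanner below 0.02 m/s and x of dropper_bottle in the frame of lens_tray between -0.064 and -0.024 m and y of dropper_bottle in the frame of lens_tray between 0.017 and 0.067 m and z of dropper_bottle in the frame of lens_tray between -0.001 and 0.008 m and x of eraser in the frame of phone_tray between -0.07 and -0.018 m and y of eraser in the frame of phone_tray between -0.073 and -0.011 m and z of eraser in the frame of phone_tray between -0.001 and 0.007 m and x of spudger in the frame of phone_tray between -0.062 and -0.026 m and y of spudger in the frame of phone_tray between -0.061 and -0.023 m and z of spudger in the frame of phone_tray between 0.018 and 0.027 m and angle between spudger's own y axis and vertical between 1.5 and 1.64 rad and angle between the y axis of spudger and the x axis of phone_tray, either way round below 0.3 rad and x of lens_spanner in the frame of lens_tray between -0.062 and -0.026 m and y of lens_spanner in the frame of lens_tray between -0.061 and -0.023 m and z of lens_spanner in the frame of lens_tray between 0.018 and 0.027 m and angle between lens_spanner's own y axis and vertical between 1.5 and 1.64 rad and angle between the y axis of lens_spanner and the x axis of lens_tray, either way round below 0.3 rad); the robot touches nothing.
It fails at once if the phone or the lens barrel is shifted by more than 20 mm or tipped (distance of any of phone, lens_barrel from where it was at the start of the episode above 0.02 m or angle between any of phone, lens_barrel's own z axis and vertical above 0.3 rad).
It also fails if it takes over 131 s, if anything falls off the work surface, if the arm or the gripper's body presses on something with over 40 N, if the wrist force passes 120 N, or if a joint passes its speed limit or range.

## Robot

A 6-joint arm with a two-finger parallel gripper is mounted at the origin on a cart in front of the work surface, level with it; the furniture and walls round the work are solid. World frame = base frame: x ahead of the robot, y to its left, z up, the work surface at z = 0. Lengths are in m, angles in rad, forces in N, time in s.
With the tool pointing down it reaches from about 0.25 to 0.725 m from the base axis. Payload 4 kg.
Tool frame: the origin (TCP) lies midway between the tips of the shut fingers; the grasp point (between the pads) lies 19 mm behind it; z points along the fingers, y is the line along which they close (so a half turn about z gives the same grasp; the last joint's range is limited). The gripper opens to 85 mm and grips with 20 to 120 N. Pads are 22 mm wide; open, the fingers measure 114 mm over their backs; the gripper's body (76 mm by 85 mm) begins 54 mm behind the grasp point. The pads swing forward as they close: fully open they stand 13 mm farther back than shut.
Start: joints at [-1.106, 0.241, 0.005, 1.335, 0, 1.571], TCP at [0.224, -0.447, 0.231] pointing down, gripper open.
Joint ranges: [-2.72, 2.72], [-1.05, 1.87], [-1.09, 1.28], [-1.99, 2.15], [-1.42, 1.44], [-3.14, 3.14]. Speed limits (rad/s): [2.79, 2.79, 3.14, 3.14, 3.14, 3.14].

## Interface

Orientations are given as a unit quaternion [x, y, z, w].
In Python, from workcell import bot, camera, job_done gives the robot as it stands.
- The arm moves only by the tool carry_out, never from a script. Its argument "plan" is a list of rows, each an object of numbers: "dx", "dy", "dz": the shift along the tool's x, y, z in mm; "twist": the turn about the tool's z in degrees; "fingers": the closure, from -1 (fully open) to 1 (shut). In form: [{"dx": .., "dy": .., "dz": .., "twist": .., "fingers": ..}, ...]. A call has exactly 5 rows; each row is the pose to reach, as a shift and turn from the pose commanded when the call began, along the tool's axes at that moment; what a row does not reach only later rows make up. A row lasts 1/12 s, in which the tool goes at most 41.7 mm and 7.16 degrees, less where a joint would pass 70% of its speed; a pose out of reach is approached as far as the arm can. A call with a gripper value outside its range is refused whole. The fingers move at their own pace and stop on an object; the grip force is fixed at half the most. Time passes only in rows, so rows that repeat a pose let the fingers close, or fill a call up. It gives the time, the measured TCP pose, the force, the opening and the grip force at its end, in the units of the state.
- bot.get_obs(): the state, without advancing time (a new reading comes with each control period).
- camera(name): name is "scene" or "top"; returns a dict with "image" (384x512x3 uint8, red, green, blue), "intrinsics" (3x3 intrinsics, pixels), "eye" and "attitude" of the camera in the world. Camera axes: x right, y down, z forward; pixel columns grow to the right and rows downward; lengths in m; the calibration is good to about 2 mm. A picture is of the moment at which its call begins. There is no depth.
- job_done(): hands the job in; it is judged then, once.
The state is a dict: "clock": time; "joint_pos": joint angles; "joint_vel": joint speeds; "tau": joint torques, N m; "eef_pos": TCP position; "tool_rot": TCP orientation; "ft_force": force on the tool from outside, world axes, zero at the start; "ft_torque": the same for the moment, N m; "grip_width": finger opening in m; "grasp_force": force on a finger pad.
Only numpy, scipy, OpenCV 4.12 (cv2) and the standard library are available. Lean on these libraries where they do the work, as an engineer would, in place of code of your own. Each camera call takes 0.05 s, during which the arm holds its last target. There are 200 camera calls.

## Working session

There is one attempt and no reset: what is moved stays moved. The work goes in short steps, Python scripts to look and compute and a tool call to move; the robot and the scene stay as the last step left them, time stands still between calls to the robot, and variables do not carry over. Pictures are saved under pics/ and viewed, at most 14 in all, crops included, and the job is handed in when it is done.

Besides the shell and the picture viewer there is one more tool, called after "Request:" as name(argument=value, ...), one argument or row to a line, values as JSON. carry_out: Moves the arm, as the interface text tells. Its arguments: {"type":"object","properties":{"plan":{"type":"array","items":{"type":"object","properties":{"dx":{"type":"number"},"dy":{"type":"number"},"dz":{"type":"number"},"twist":{"type":"number"},"fingers":{"type":"number"}}}}},"required":["plan"]}

```bash
mkdir -p pics; ls; cat > h.py <<'E'
import numpy as np, cv2
from workcell import bot, camera, job_done
from scipy.spatial.transform import Rotation as R
def snap(name,fn):
    c=camera(name); np.savez(f'{fn}.npz',**{k:np.array(v) for k,v in c.items()})
    cv2.imwrite(f'pics/{fn}.png',c['image'][:,:,::-1]); return c
def rot(a):
    a=np.array(a); return a if a.shape==(3,3) else R.from_quat(a).as_matrix()
def px(c,u,v,z):
    K=c['intrinsics'];d=rot(c['attitude'])@np.linalg.inv(K)@np.array([u,v,1.]);e=np.array(c['eye'])
    return e+d*(z-e[2])/d[2]
def proj(c,p):
    q=c['intrinsics']@(rot(c['attitude']).T@(np.array(p)-c['eye'])); return q[:2]/q[2]
def crop(fn,out,x0,y0,x1,y1,s):
    im=cv2.imread(f'pics/{fn}.png')[y0:y1,x0:x1]
    cv2.imwrite(f'pics/{out}.png',cv2.resize(im,None,fx=s,fy=s,interpolation=cv2.INTER_CUBIC))
E
python3 - <<'E'
from h import *
for n in('top','scene'):
    c=snap(n,n+'0'); print(n,c['eye'],c['attitude'],c['intrinsics'])
print(bot.get_obs())
a=cv2.imread('pics/top0.png')
cv2.imwrite('pics/top0b.png',cv2.resize(a,(800,600),interpolation=cv2.INTER_CUBIC))
E
```

```text
pics
top [0.32913399 0.00788714 0.91459289] [ 0.7077041  -0.69967761  0.0626721  -0.07535488] [[381.00014881   0.         257.34380616]
 [  0.         381.00014881 190.37358135]
 [  0.           0.           1.        ]]
scene [-0.00186208  0.88772089  0.53913172] [-0.21470006  0.82138689 -0.50848922  0.14375733] [[499.27018403   0.         254.57265834]
 [  0.         499.27018403 203.37175681]
 [  0.           0.           1.        ]]
{'clock': 0.1, 'joint_pos': array([-1.10599572e+00,  2.41332351e-01,  3.84486977e-03,  1.33519485e+00,
        1.84872664e-06,  1.57081364e+00]), 'joint_vel': array([-0.00079153, -0.00331708,  0.00295702, -0.00181061,  0.00079091,
        0.00147513]), 'tau': array([-5.76321545e-04, -3.73138261e+01,  2.53009808e+01,  1.08591738e-02,
       -3.27528937e-05, -9.54511478e-06]), 'eef_pos': array([ 0.22386707, -0.44644526,  0.23049924]), 'tool_rot': array([ 9.73117936e-01,  2.30305433e-01, -2.16294955e-04, -9.17861693e-04]), 'ft_force': array([-0.2427711 , -0.26185585,  1.00255514]), 'ft_torque': array([-0.00988176,  0.04425406,  0.00786304]), 'grasp_force': 0.0, 'grip_width': 0.08559269972784354}
```

View pics/top0b.png

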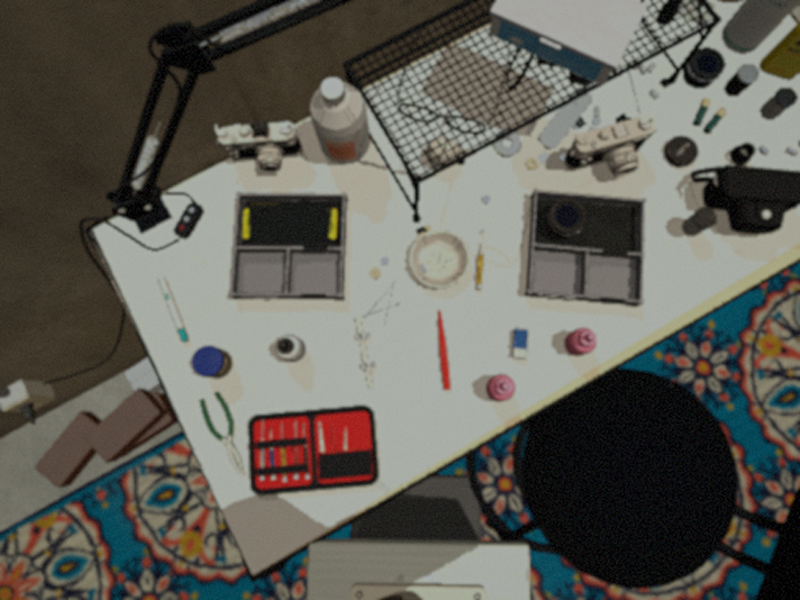

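View pics/scene0.png

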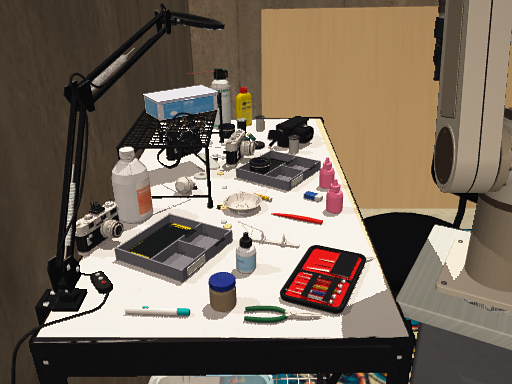

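The top view (enlarged pixels) shows the phone tray at (289,246), the lens tray at (584,248), the jar at (210,361), and the white bottle at (289,347). The pink lookalikes are at (581,341) and (500,387). The eraser is at (519,343), the red spudger at (444,350), and the pale spanner-like tool at (365,350). The pen at (172,310) and tweezers or dividers at (378,300) could be mistaken for tools.

```bash
python3 - <<'E'
from h import *
crop('top0','c1',120,175,270,262,5.3)
crop('top0','c2',262,110,422,262,3.9)
crop('scene0','c3',190,180,340,290,5)
E
```

```text
(no output)
```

View pics/c1.png

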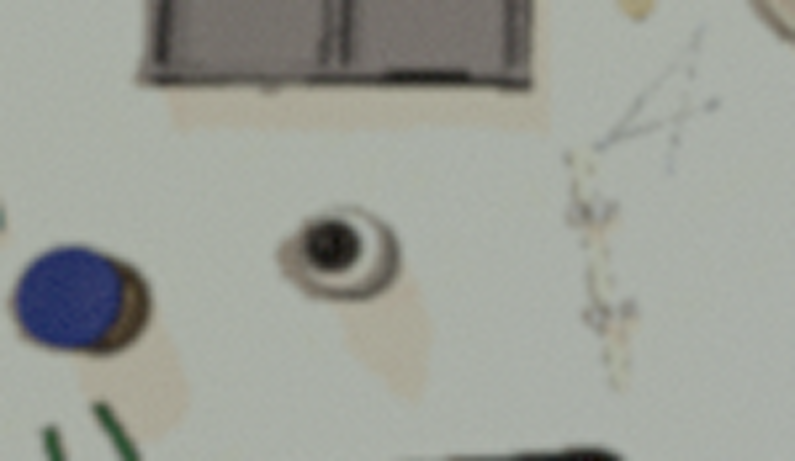

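View pics/c2.png

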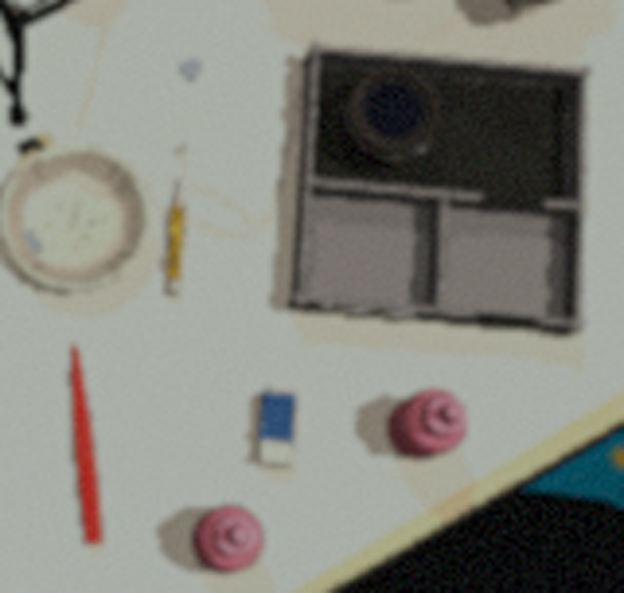

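View pics/c3.png

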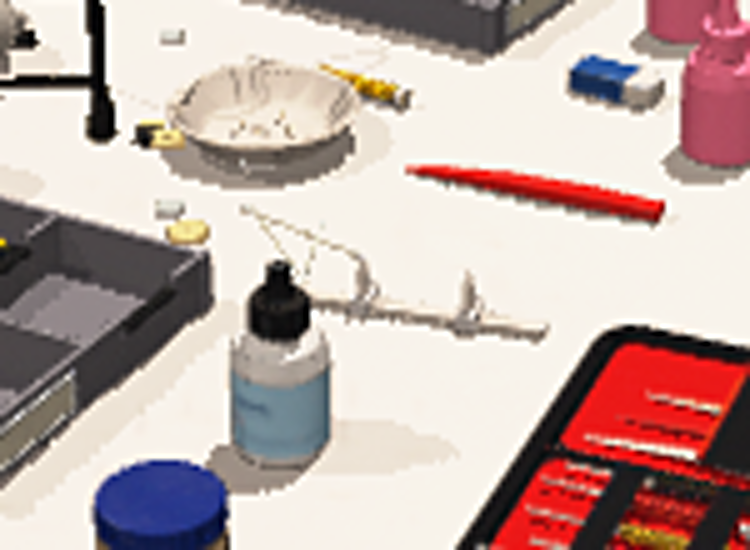

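The c1 crop shows the jar lid centre at (70,298), the bottle cap at (332,245), and the spanner bar running from (575,155) to (620,388) with jaws near (590,212) and (607,315). In c2 the spudger runs from (74,346) to (93,543), the eraser's corners are (262,392) to (290,465), and both pink bottles are rejected. c3 confirms the white bottle with the black cap, and the spanner lying with its points up. Next I'll work out the positions.

```bash
cat > pos.py <<'E'
from h import *
from scipy.optimize import least_squares
c=dict(np.load('top0.npz')); s=dict(np.load('scene0.npz'))
A=lambda u,v:(120+u/5.3,175+v/5.3); B=lambda u,v:(262+u/3.9,110+v/3.9); S=lambda u,v:(190+u/5,180+v/5)
def P(n,uv,z): p=px(c,*uv,z); print(n,p.round(4)); return p
P('jar lid',A(70,298),.053)
P('bottle cap',A(332,245),.078)
P('spudA',B(74,346),.004);P('spudB',B(93,543),.004);P('spud mid',B(85,445),.004)
for n,q in dict(tl=(264,393),tr=(295,394),br=(291,467),bl=(259,463)).items():P('er '+n,B(*q),.012)
P('span far',A(574,152),.004);P('span near',A(620,390),.004)
P('jaw1',A(590,212),.008);P('jaw2',A(600,315),.008)
for n,q in dict(tl=(312,48),tr=(583,70),br=(578,328),bl=(293,307)).items():P('lens '+n,B(*q),.027)
s2=lambda q:px(s,*q,.004)
print('scene spud',s2(S(408,170)),s2(S(662,212)));print('scene span near',s2(S(545,330)))
# full-frame check, phone tray corners from 800x600 picture
for n,q in dict(tl=(237,196),tr=(347,196),br=(344,299),bl=(231,298)).items():P('phone '+n,(q[0]*.64,q[1]*.64),.027)
E
python3 pos.py
```

```text
jar lid [0.4024 0.3051 0.053 ]
bottle cap [0.4236 0.1883 0.078 ]
spudA [ 0.4893 -0.0321  0.004 ]
spudB [ 0.3684 -0.0437  0.004 ]
spud mid [ 0.4278 -0.0389  0.004 ]
er tl [ 0.46   -0.1477  0.012 ]
er tr [ 0.4595 -0.1665  0.012 ]
er br [ 0.415  -0.1629  0.012 ]
er bl [ 0.4172 -0.1437  0.012 ]
span far [0.4758 0.0954 0.004 ]
span near [0.3685 0.0719 0.004 ]
jaw1 [0.4478 0.087  0.008 ]
jaw2 [0.4014 0.0813 0.008 ]
lens tl [ 0.677  -0.1804  0.027 ]
lens tr [ 0.6636 -0.3487  0.027 ]
lens br [ 0.4994 -0.335   0.027 ]
lens bl [ 0.5107 -0.1639  0.027 ]
scene spud [ 0.48606248 -0.0198894   0.004     ] [ 0.36625517 -0.03725548  0.004     ]
scene span near [0.36857621 0.07981645 0.004     ]
phone tl [0.6658 0.2882 0.027 ]
phone tr [0.667 0.114 0.027]
phone br [0.5016 0.1134 0.027 ]
phone bl [0.5015 0.2864 0.027 ]
```

```bash
cat > go.py <<'E'
import sys
from h import *
def rel(x,y,z,yaw,pose=None):
    if pose is None:
        o=bot.get_obs(); p=o['eef_pos']; M=R.from_quat(o['tool_rot']).as_matrix(); w=np.degrees(np.arctan2(M[1,0],M[0,0]))
        print('at',p.round(4),'yaw',round(w,1),'w',round(o['grip_width'],4),'f',round(o['grasp_force'],1),'t',round(o['clock'],1),'q1,6',np.degrees(o['joint_pos'][[0,5]]).round())
    else: p,w=np.array(pose[:3]),pose[3]
    a=np.radians(w);d=(np.array([x,y,z])-p)*1000
    print('-> dx %.0f dy %.0f dz %.0f twist %.1f'%(d[0]*np.cos(a)+d[1]*np.sin(a),d[0]*np.sin(a)-d[1]*np.cos(a),-d[2],-(yaw-w)))
if __name__=='__main__':
    v=[list(map(float,a.split(','))) for a in sys.argv[1:]]
    for i,t in enumerate(v): rel(*t,pose=v[i-1] if i else None)
E
python3 go.py .444,-.155,.14,-5
python3 - <<'E'
from h import *
c=dict(np.load('top0.npz'))
print(px(c,500*.64,386*.64,.08),px(c,262+235/3.9,110+537/3.9,.08))
E
```

```text
at [ 0.2239 -0.4464  0.2305] yaw 26.6 w 0.0856 f 0.0 t 0.1 q1,6 [-63.  90.]
-> dx 327 dy -162 dz 90 twist 31.6
[ 0.3706909 -0.1131884  0.08     ] [ 0.36935308 -0.11802902  0.08      ]
```

Request:
carry_out(
  plan=[
    {"dx":0,"dy":0,"dz":0,"twist":7,"fingers":-1},
    {"dx":0,"dy":0,"dz":0,"twist":14,"fingers":-1},
    {"dx":0,"dy":0,"dz":0,"twist":21,"fingers":-1},
    {"dx":0,"dy":0,"dz":0,"twist":28,"fingers":-1},
    {"dx":0,"dy":0,"dz":0,"twist":31.6,"fingers":-1},
  ],
)

```text
clock: 0.52
eef_pos: [0.2239, -0.4466, 0.2308]
tool_rot: [0.999, -0.046, -0.0, -0.001]
ft_force: [-0.4, 0.3, -0.1]
grip_width: 0.0851
grasp_force: 0.0
```

```bash
python3 go.py .444,-.155,.14,-5
```

```text
at [ 0.2239 -0.4466  0.2308] yaw -5.3 w 0.0851 f 0.0 t 0.5 q1,6 [-63. 122.]
-> dx 192 dy -311 dz 91 twist -0.3
```

Request:
carry_out(
  plan=[
    {"dx":38,"dy":-60,"dz":0,"twist":-7,"fingers":-1},
    {"dx":60,"dy":-95,"dz":0,"twist":-14,"fingers":-1},
    {"dx":80,"dy":-130,"dz":0,"twist":-21,"fingers":-1},
    {"dx":96,"dy":-155,"dz":0,"twist":-28,"fingers":-1},
    {"dx":96,"dy":-155,"dz":0,"twist":-35,"fingers":-1},
  ],
)

```text
clock: 0.93
eef_pos: [0.3347, -0.2971, 0.2309]
tool_rot: [0.965, 0.264, 0.0, -0.001]
ft_force: [0.4, 0.1, -0.2]
grip_width: 0.0855
grasp_force: 0.0
```

Request:
carry_out(
  plan=[
    {"dx":0,"dy":0,"dz":0,"twist":-7,"fingers":-1},
    {"dx":0,"dy":0,"dz":0,"twist":-14,"fingers":-1},
    {"dx":0,"dy":0,"dz":0,"twist":-21,"fingers":-1},
    {"dx":0,"dy":0,"dz":0,"twist":-28,"fingers":-1},
    {"dx":0,"dy":0,"dz":0,"twist":-35,"fingers":-1},
  ],
)

```text
clock: 1.35
eef_pos: [0.333, -0.3004, 0.2309]
tool_rot: [0.841, 0.54, -0.0, -0.001]
ft_force: [-0.3, 0.3, 0.1]
grip_width: 0.0855
grasp_force: 0.0
```

Request:
carry_out(
  plan=[
    {"dx":0,"dy":0,"dz":0,"twist":-7,"fingers":-1},
    {"dx":0,"dy":0,"dz":0,"twist":-14,"fingers":-1},
    {"dx":0,"dy":0,"dz":0,"twist":-21,"fingers":-1},
    {"dx":0,"dy":0,"dz":0,"twist":-28,"fingers":-1},
    {"dx":0,"dy":0,"dz":0,"twist":-35,"fingers":-1},
  ],
)

```text
clock: 1.77
eef_pos: [0.3329, -0.3006, 0.2308]
tool_rot: [0.64, 0.768, 0.0, -0.001]
ft_force: [0.4, -1.3, -0.6]
grip_width: 0.0854
grasp_force: 0.0
```

Request:
carry_out(
  plan=[
    {"dx":0,"dy":0,"dz":0,"twist":-7,"fingers":-1},
    {"dx":0,"dy":0,"dz":0,"twist":-14,"fingers":-1},
    {"dx":0,"dy":0,"dz":0,"twist":-21,"fingers":-1},
    {"dx":0,"dy":0,"dz":0,"twist":-28,"fingers":-1},
    {"dx":0,"dy":0,"dz":0,"twist":-35,"fingers":-1},
  ],
)

```text
clock: 2.18
eef_pos: [0.3329, -0.3006, 0.2308]
tool_rot: [0.38, 0.925, 0.0, -0.001]
ft_force: [0.4, 0.2, -0.2]
grip_width: 0.0855
grasp_force: 0.0
```

Request:
carry_out(
  plan=[
    {"dx":0,"dy":0,"dz":0,"twist":-7,"fingers":-1},
    {"dx":0,"dy":0,"dz":0,"twist":-14,"fingers":-1},
    {"dx":0,"dy":0,"dz":0,"twist":-21,"fingers":-1},
    {"dx":0,"dy":0,"dz":0,"twist":-28,"fingers":-1},
    {"dx":0,"dy":0,"dz":0,"twist":-35,"fingers":-1},
  ],
)

```text
clock: 2.6
eef_pos: [0.3329, -0.3006, 0.2308]
tool_rot: [0.084, 0.996, 0.0, -0.0]
ft_force: [1.2, 0.6, 0.0]
grip_width: 0.0856
grasp_force: 0.0
```

```bash
python3 go.py .444,-.155,.14,175; python3 - <<'E'
from h import *
c=snap('top','top1')
print(proj(c,[.438,-.155,.013]))
E
```

```text
at [ 0.3329 -0.3006  0.2308] yaw 170.4 w 0.0856 f 0.0 t 2.6 q1,6 [-42. -32.]
-> dx -85 dy 162 dz 91 twist -4.6
[333.07974989 219.93162812]
```

Request:
carry_out(
  plan=[
    {"dx":-16,"dy":30,"dz":10,"twist":-4.6,"fingers":-1},
    {"dx":-34,"dy":64,"dz":25,"twist":-4.6,"fingers":-1},
    {"dx":-52,"dy":98,"dz":40,"twist":-4.6,"fingers":-1},
    {"dx":-68,"dy":130,"dz":55,"twist":-4.6,"fingers":-1},
    {"dx":-85,"dy":162,"dz":71,"twist":-4.6,"fingers":-1},
  ],
)

```text
clock: 3.07
eef_pos: [0.4455, -0.1546, 0.1597]
tool_rot: [0.048, 0.999, -0.0, 0.0]
ft_force: [1.2, -1.0, 0.3]
grip_width: 0.0856
grasp_force: 0.0
```

Request:
carry_out(
  plan=[
    {"dx":0,"dy":0,"dz":30,"twist":0,"fingers":-1},
    {"dx":0,"dy":0,"dz":65,"twist":0,"fingers":-1},
    {"dx":0,"dy":0,"dz":100,"twist":0,"fingers":-1},
    {"dx":0,"dy":0,"dz":130,"twist":0,"fingers":-0.4},
    {"dx":0,"dy":0,"dz":130,"twist":0,"fingers":-0.4},
  ],
)

```text
clock: 3.48
eef_pos: [0.4398, -0.1539, 0.0247]
tool_rot: [0.048, 0.999, 0.002, -0.006]
ft_force: [-1.2, 0.6, 0.0]
grip_width: 0.0638
grasp_force: 0.0
```

```bash
python3 go.py .441,-.155,.005,175; python3 - <<'E'
from h import *
c=snap('top','top2');s=snap('scene','scene2')
crop('scene2','v2',230,90,390,210,4)
E
```

```text
at [ 0.4398 -0.1539  0.0247] yaw 174.5 w 0.0638 f 0.0 t 3.5 q1,6 [-19. -14.]
-> dx -1 dy -1 dz 20 twist -0.5
```

View pics/v2.png

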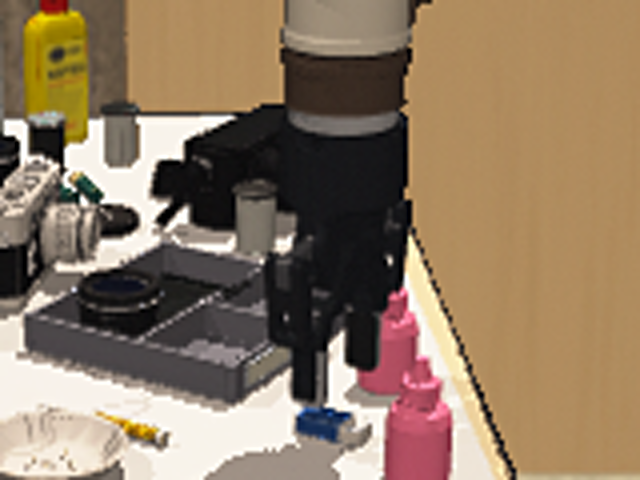

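The crop shows the open fingers above and around the blue-sleeved eraser (at 325,425), clear of both pink bottles. I'll descend and close.

Request:
carry_out(
  plan=[
    {"dx":0,"dy":0,"dz":10,"twist":0,"fingers":-0.4},
    {"dx":0,"dy":0,"dz":20,"twist":0,"fingers":-0.4},
    {"dx":0,"dy":0,"dz":24,"twist":0,"fingers":-0.4},
    {"dx":0,"dy":0,"dz":24,"twist":0,"fingers":0.3},
    {"dx":0,"dy":0,"dz":24,"twist":0,"fingers":0.8},
  ],
)

```text
clock: 4.0
eef_pos: [0.4461, -0.1565, 0.0078]
tool_rot: [0.047, 0.999, -0.0, 0.001]
ft_force: [0.3, -0.2, 1.0]
grip_width: 0.0367
grasp_force: 0.0
```

Request:
carry_out(
  plan=[
    {"dx":0,"dy":0,"dz":0,"twist":0,"fingers":1},
    {"dx":0,"dy":0,"dz":0,"twist":0,"fingers":1},
    {"dx":0,"dy":0,"dz":0,"twist":0,"fingers":1},
    {"dx":0,"dy":0,"dz":0,"twist":0,"fingers":1},
    {"dx":0,"dy":0,"dz":0,"twist":0,"fingers":1},
  ],
)

```text
clock: 4.42
eef_pos: [0.446, -0.1564, 0.0079]
tool_rot: [0.047, 0.999, -0.0, 0.001]
ft_force: [-0.3, -0.0, 4.9]
grip_width: 0.0174
grasp_force: 58.5
```

```bash
python3 go.py .441,-.155,.09,175 .440,-.1,.09,180 .44,.06,.09,180 .537,.1585,.09,180 .537,.1585,.008,180
```

```text
at [ 0.446  -0.1564  0.0079] yaw 174.6 w 0.0174 f 58.5 t 4.4 q1,6 [-19. -14.]
-> dx 5 dy 1 dz -82 twist -0.4
-> dx 6 dy 55 dz -0 twist -5.0
-> dx 0 dy 160 dz -0 twist -0.0
-> dx -97 dy 99 dz -0 twist -0.0
-> dx 0 dy 0 dz 82 twist -0.0
```

Request:
carry_out(
  plan=[
    {"dx":0,"dy":0,"dz":-10,"twist":0,"fingers":1},
    {"dx":0,"dy":0,"dz":-30,"twist":0,"fingers":1},
    {"dx":0,"dy":0,"dz":-55,"twist":0,"fingers":1},
    {"dx":0,"dy":0,"dz":-80,"twist":0,"fingers":1},
    {"dx":0,"dy":0,"dz":-92,"twist":0,"fingers":1},
  ],
)

```text
clock: 4.83
eef_pos: [0.4467, -0.1566, 0.1019]
tool_rot: [0.047, 0.999, -0.001, 0.002]
ft_force: [1.2, -0.5, -0.4]
grip_width: 0.0177
grasp_force: 58.8
```

Request:
carry_out(
  plan=[
    {"dx":-4,"dy":20,"dz":0,"twist":0,"fingers":1},
    {"dx":-12,"dy":53,"dz":0,"twist":0,"fingers":1},
    {"dx":-20,"dy":90,"dz":0,"twist":0,"fingers":1},
    {"dx":-28,"dy":126,"dz":0,"twist":0,"fingers":1},
    {"dx":-35,"dy":161,"dz":0,"twist":0,"fingers":1},
  ],
)

```text
clock: 5.25
eef_pos: [0.4956, 0.0025, 0.0993]
tool_rot: [0.047, 0.999, 0.0, 0.001]
ft_force: [-0.6, -0.7, -0.2]
grip_width: 0.0177
grasp_force: 58.8
```

Request:
carry_out(
  plan=[
    {"dx":-8,"dy":36,"dz":0,"twist":0,"fingers":1},
    {"dx":-16,"dy":72,"dz":0,"twist":0,"fingers":1},
    {"dx":-24,"dy":108,"dz":0,"twist":-2,"fingers":1},
    {"dx":-31,"dy":141,"dz":0,"twist":-4,"fingers":1},
    {"dx":-34,"dy":161,"dz":0,"twist":-5.4,"fingers":1},
  ],
)

```text
clock: 5.67
eef_pos: [0.5451, 0.1617, 0.0991]
tool_rot: [-0.002, 1.0, 0.001, 0.001]
ft_force: [0.2, -0.7, -0.0]
grip_width: 0.0174
grasp_force: 58.8
```

Request:
carry_out(
  plan=[
    {"dx":0,"dy":0,"dz":0,"twist":0,"fingers":1},
    {"dx":0,"dy":0,"dz":10,"twist":0,"fingers":1},
    {"dx":0,"dy":0,"dz":25,"twist":0,"fingers":1},
    {"dx":0,"dy":0,"dz":40,"twist":0,"fingers":1},
    {"dx":0,"dy":0,"dz":45,"twist":0,"fingers":1},
  ],
)

```text
clock: 6.08
eef_pos: [0.5415, 0.1563, 0.0508]
tool_rot: [0.001, 1.0, -0.001, -0.002]
ft_force: [-0.8, 0.1, 0.5]
grip_width: 0.0171
grasp_force: 58.8
```

```bash
python3 go.py .545,.1585,.012,180; python3 - <<'E'
from h import *
c=snap('top','top3');s=snap('scene','scene3')
a=cv2.imread('pics/scene3.png')[185:305,100:260];b=cv2.imread('pics/top3.png')[110:230,130:290]
cv2.imwrite('pics/v3.png',cv2.resize(np.hstack([a,b]),None,fx=2.5,fy=2.5,interpolation=cv2.INTER_CUBIC))
E
```

```text
at [0.5415 0.1563 0.0508] yaw 179.9 w 0.0171 f 58.8 t 6.1 q1,6 [16. 16.]
-> dx -3 dy 2 dz 39 twist -0.1
```

View pics/v3.png

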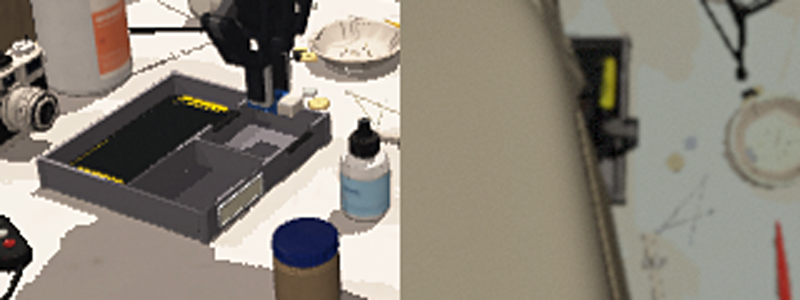

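The left half shows the eraser held level just above the phone tray's well (about 285,103), with the arm hiding part of the top view. I'll lower it and release with a part opening.

Request:
carry_out(
  plan=[
    {"dx":0,"dy":0,"dz":15,"twist":0,"fingers":1},
    {"dx":0,"dy":0,"dz":30,"twist":0,"fingers":1},
    {"dx":0,"dy":0,"dz":40,"twist":0,"fingers":1},
    {"dx":0,"dy":0,"dz":43,"twist":0,"fingers":1},
    {"dx":0,"dy":0,"dz":43,"twist":0,"fingers":1},
  ],
)

```text
clock: 6.6
eef_pos: [0.5438, 0.1576, 0.011]
tool_rot: [0.0, 1.0, -0.0, 0.0]
ft_force: [0.0, 0.1, -0.0]
grip_width: 0.0173
grasp_force: 58.8
```

Request:
carry_out(
  plan=[
    {"dx":0,"dy":0,"dz":0,"twist":0,"fingers":1},
    {"dx":0,"dy":0,"dz":0,"twist":0,"fingers":0.1},
    {"dx":0,"dy":0,"dz":0,"twist":0,"fingers":0.1},
    {"dx":0,"dy":0,"dz":0,"twist":0,"fingers":0.1},
    {"dx":0,"dy":0,"dz":0,"twist":0,"fingers":0.1},
  ],
)

```text
clock: 7.02
eef_pos: [0.5438, 0.1581, 0.0104]
tool_rot: [-0.0, 1.0, 0.0, 0.0]
ft_force: [-0.2, -0.8, -0.3]
grip_width: 0.0384
grasp_force: 0.0
```

Request:
carry_out(
  plan=[
    {"dx":0,"dy":0,"dz":-15,"twist":0,"fingers":0.1},
    {"dx":0,"dy":0,"dz":-40,"twist":0,"fingers":0.1},
    {"dx":0,"dy":0,"dz":-65,"twist":0,"fingers":0.1},
    {"dx":0,"dy":0,"dz":-90,"twist":0,"fingers":0.1},
    {"dx":0,"dy":0,"dz":-98,"twist":0,"fingers":0.1},
  ],
)

```text
clock: 7.43
eef_pos: [0.5461, 0.1588, 0.1124]
tool_rot: [-0.0, 1.0, 0.001, 0.003]
ft_force: [0.7, 0.3, 0.5]
grip_width: 0.0384
grasp_force: 0.0
```

```bash
python3 go.py .4288,-.038,.105,-174.5 .4288,-.038,.003,-174.5
```

```text
at [0.5461 0.1588 0.1124] yaw -180.0 w 0.0384 f 0.0 t 7.4 q1,6 [16. 16.]
-> dx 117 dy -197 dz 7 twist -5.5
-> dx -0 dy 0 dz 102 twist -0.0
```

Request:
carry_out(
  plan=[
    {"dx":8,"dy":-14,"dz":0,"twist":0,"fingers":0.1},
    {"dx":24,"dy":-40,"dz":0,"twist":0,"fingers":0.1},
    {"dx":44,"dy":-75,"dz":0,"twist":0,"fingers":0.1},
    {"dx":64,"dy":-108,"dz":0,"twist":0,"fingers":0.1},
    {"dx":80,"dy":-137,"dz":0,"twist":0,"fingers":0.1},
  ],
)

```text
clock: 7.85
eef_pos: [0.4616, 0.0197, 0.1075]
tool_rot: [-0.001, 1.0, -0.0, -0.001]
ft_force: [1.3, -0.6, -0.8]
grip_width: 0.0382
grasp_force: 0.0
```

Request:
carry_out(
  plan=[
    {"dx":15,"dy":-25,"dz":0,"twist":-2,"fingers":0.1},
    {"dx":28,"dy":-48,"dz":0,"twist":-4,"fingers":0.1},
    {"dx":36,"dy":-60,"dz":15,"twist":-5.5,"fingers":0.1},
    {"dx":36,"dy":-60,"dz":45,"twist":-5.5,"fingers":0.1},
    {"dx":36,"dy":-60,"dz":75,"twist":-5.5,"fingers":0.1},
  ],
)

```text
clock: 8.27
eef_pos: [0.4286, -0.04, 0.0334]
tool_rot: [-0.047, 0.999, -0.0, 0.002]
ft_force: [1.0, 0.2, -1.0]
grip_width: 0.0385
grasp_force: 0.0
```

Request:
carry_out(
  plan=[
    {"dx":0,"dy":0,"dz":0,"twist":0,"fingers":0.1},
    {"dx":0,"dy":0,"dz":0,"twist":0,"fingers":0.1},
    {"dx":0,"dy":0,"dz":0,"twist":0,"fingers":0.1},
    {"dx":0,"dy":0,"dz":0,"twist":0,"fingers":0.1},
    {"dx":0,"dy":0,"dz":0,"twist":0,"fingers":0.1},
  ],
)

```text
clock: 8.68
eef_pos: [0.4295, -0.0389, 0.0348]
tool_rot: [-0.049, 0.999, -0.0, 0.002]
ft_force: [-0.3, 0.1, 0.4]
grip_width: 0.0382
grasp_force: 0.0
```

```bash
python3 go.py .4288,-.038,.003,-174.5; python3 - <<'E'
from h import *
c=snap('top','top4');s=snap('scene','scene4')
a=cv2.imread('pics/scene4.png')[150:280,120:340];b=cv2.imread('pics/top4.png')[110:240,130:350]
cv2.imwrite('pics/v4.png',cv2.resize(np.vstack([a,b]),None,fx=2.3,fy=2.3,interpolation=cv2.INTER_CUBIC))
E
```

```text
at [ 0.4295 -0.0389  0.0348] yaw -174.4 w 0.0382 f 0.0 t 8.7 q1,6 [ -5. -11.]
-> dx 1 dy 1 dz 32 twist 0.1
```

View pics/v4.png

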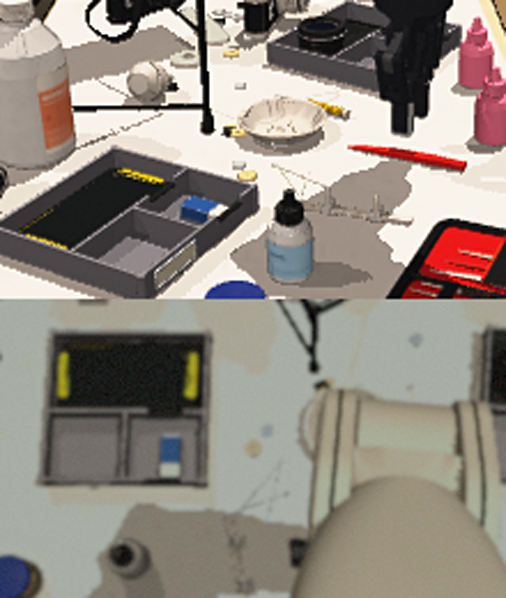

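The upper half shows the eraser flat in the well, sleeve and white end level, and the fingers directly above the spudger's middle. I'll descend and grip.

Request:
carry_out(
  plan=[
    {"dx":0,"dy":0,"dz":10,"twist":0,"fingers":0.1},
    {"dx":0,"dy":0,"dz":22,"twist":0,"fingers":0.1},
    {"dx":0,"dy":0,"dz":31,"twist":0,"fingers":0.1},
    {"dx":0,"dy":0,"dz":31,"twist":0,"fingers":0.1},
    {"dx":0,"dy":0,"dz":31,"twist":0,"fingers":0.5},
  ],
)

```text
clock: 9.2
eef_pos: [0.4275, -0.0389, 0.0022]
tool_rot: [-0.048, 0.999, 0.0, -0.001]
ft_force: [0.0, -0.1, 0.9]
grip_width: 0.0277
grasp_force: 0.0
```

Request:
carry_out(
  plan=[
    {"dx":0,"dy":0,"dz":0,"twist":0,"fingers":1},
    {"dx":0,"dy":0,"dz":0,"twist":0,"fingers":1},
    {"dx":0,"dy":0,"dz":0,"twist":0,"fingers":1},
    {"dx":0,"dy":0,"dz":0,"twist":0,"fingers":1},
    {"dx":0,"dy":0,"dz":0,"twist":0,"fingers":1},
  ],
)

```text
clock: 9.62
eef_pos: [0.4284, -0.039, 0.0029]
tool_rot: [-0.048, 0.999, -0.0, 0.001]
ft_force: [-0.3, 0.3, 6.4]
grip_width: 0.0087
grasp_force: 59.2
```

Request:
carry_out(
  plan=[
    {"dx":0,"dy":0,"dz":-8,"twist":0,"fingers":1},
    {"dx":0,"dy":0,"dz":-25,"twist":0,"fingers":1},
    {"dx":0,"dy":0,"dz":-50,"twist":0,"fingers":1},
    {"dx":0,"dy":0,"dz":-75,"twist":0,"fingers":1},
    {"dx":0,"dy":0,"dz":-90,"twist":0,"fingers":1},
  ],
)

```text
clock: 10.03
eef_pos: [0.4289, -0.0391, 0.0949]
tool_rot: [-0.048, 0.999, -0.0, 0.001]
ft_force: [0.9, -0.0, 0.5]
grip_width: 0.009
grasp_force: 58.7
```

```bash
python3 go.py .540,.1585,.095,180; python3 - <<'E'
from h import *
s=snap('scene','scene5');c=snap('top','top5')
a=cv2.imread('pics/scene5.png')[100:230,200:360]
cv2.imwrite('pics/v5.png',cv2.resize(a,None,fx=3,fy=3,interpolation=cv2.INTER_CUBIC))
E
```

```text
at [ 0.4289 -0.0391  0.0949] yaw -174.5 w 0.009 f 58.7 t 10.0 q1,6 [ -5. -11.]
-> dx -130 dy 186 dz -0 twist -354.5
```

View pics/v5.png

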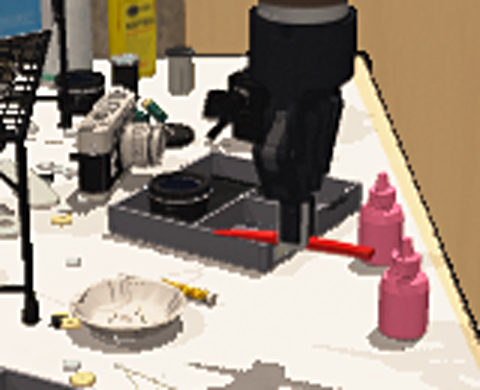

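The spudger is gripped at its middle and hangs level at about (290,245). I'll carry it to the phone tray's notches.

Request:
carry_out(
  plan=[
    {"dx":-10,"dy":14,"dz":0,"twist":0,"fingers":1},
    {"dx":-28,"dy":40,"dz":0,"twist":0,"fingers":1},
    {"dx":-48,"dy":68,"dz":0,"twist":0,"fingers":1},
    {"dx":-68,"dy":97,"dz":0,"twist":0,"fingers":1},
    {"dx":-84,"dy":120,"dz":0,"twist":0,"fingers":1},
  ],
)

```text
clock: 10.55
eef_pos: [0.5004, 0.0904, 0.0916]
tool_rot: [-0.048, 0.999, 0.0, -0.0]
ft_force: [0.4, -0.9, 0.1]
grip_width: 0.0091
grasp_force: 58.7
```

Request:
carry_out(
  plan=[
    {"dx":-16,"dy":23,"dz":0,"twist":1,"fingers":1},
    {"dx":-32,"dy":46,"dz":0,"twist":3,"fingers":1},
    {"dx":-43,"dy":61,"dz":0,"twist":5,"fingers":1},
    {"dx":-46,"dy":66,"dz":0,"twist":5.5,"fingers":1},
    {"dx":-46,"dy":66,"dz":10,"twist":5.5,"fingers":1},
  ],
)

```text
clock: 10.97
eef_pos: [0.5408, 0.1603, 0.0828]
tool_rot: [-0.001, 1.0, 0.0, 0.001]
ft_force: [-0.1, 0.1, 0.4]
grip_width: 0.0092
grasp_force: 58.7
```

Request:
carry_out(
  plan=[
    {"dx":0,"dy":0,"dz":10,"twist":0,"fingers":1},
    {"dx":0,"dy":0,"dz":22,"twist":0,"fingers":1},
    {"dx":0,"dy":0,"dz":35,"twist":0,"fingers":1},
    {"dx":0,"dy":0,"dz":40,"twist":0,"fingers":1},
    {"dx":0,"dy":0,"dz":40,"twist":0,"fingers":1},
  ],
)

```text
clock: 11.38
eef_pos: [0.5366, 0.1568, 0.0397]
tool_rot: [0.0, 1.0, -0.001, -0.003]
ft_force: [-0.3, -0.1, -0.3]
grip_width: 0.0091
grasp_force: 58.7
```

```bash
python3 go.py .540,.1585,.026,-180; python3 - <<'E'
from h import *
s=snap('scene','scene6');c=snap('top','top6')
a=cv2.imread('pics/scene6.png')[185:305,100:260];b=cv2.imread('pics/top6.png')[110:230,130:290]
cv2.imwrite('pics/v6.png',cv2.resize(np.hstack([a,b]),None,fx=2.5,fy=2.5,interpolation=cv2.INTER_CUBIC))
E
```

```text
at [0.5366 0.1568 0.0397] yaw 180.0 w 0.0091 f 58.7 t 11.4 q1,6 [16. 16.]
-> dx -3 dy 2 dz 14 twist 360.0
```

View pics/v6.png

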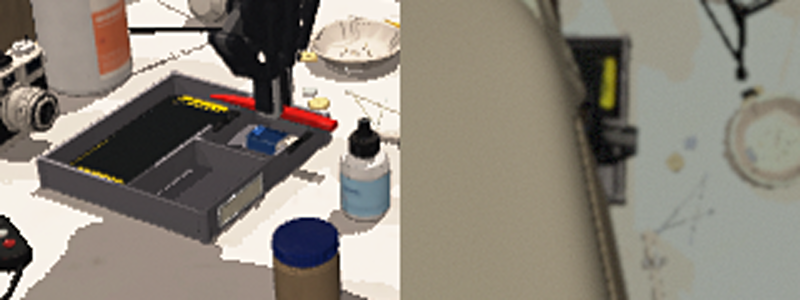

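The left half shows the spudger level over both notches, with its near end at (335,125), and the eraser below it. I'll lower and release.

Request:
carry_out(
  plan=[
    {"dx":0,"dy":0,"dz":5,"twist":0,"fingers":1},
    {"dx":0,"dy":0,"dz":11,"twist":0,"fingers":1},
    {"dx":0,"dy":0,"dz":15,"twist":0,"fingers":1},
    {"dx":0,"dy":0,"dz":16,"twist":0,"fingers":1},
    {"dx":0,"dy":0,"dz":16,"twist":0,"fingers":1},
  ],
)

```text
clock: 11.9
eef_pos: [0.5389, 0.1586, 0.0258]
tool_rot: [-0.0, 1.0, -0.0, -0.001]
ft_force: [-0.6, 0.2, 0.9]
grip_width: 0.0091
grasp_force: 58.7
```

Request:
carry_out(
  plan=[
    {"dx":0,"dy":0,"dz":0,"twist":0,"fingers":1},
    {"dx":0,"dy":0,"dz":0,"twist":0,"fingers":0.6},
    {"dx":0,"dy":0,"dz":0,"twist":0,"fingers":0.3},
    {"dx":0,"dy":0,"dz":0,"twist":0,"fingers":0.3},
    {"dx":0,"dy":0,"dz":0,"twist":0,"fingers":0.3},
  ],
)

```text
clock: 12.32
eef_pos: [0.5395, 0.1588, 0.0265]
tool_rot: [-0.0, 1.0, 0.0, 0.0]
ft_force: [-0.5, -0.5, 0.4]
grip_width: 0.03
grasp_force: 0.0
```

Request:
carry_out(
  plan=[
    {"dx":0,"dy":0,"dz":-8,"twist":0,"fingers":0.3},
    {"dx":0,"dy":0,"dz":-25,"twist":0,"fingers":0.3},
    {"dx":0,"dy":0,"dz":-55,"twist":0,"fingers":0},
    {"dx":0,"dy":0,"dz":-85,"twist":0,"fingers":-1},
    {"dx":0,"dy":0,"dz":-115,"twist":0,"fingers":-1},
  ],
)

```text
clock: 12.73
eef_pos: [0.539, 0.1586, 0.143]
tool_rot: [-0.0, 1.0, -0.0, -0.0]
ft_force: [0.2, 0.6, 0.6]
grip_width: 0.0649
grasp_force: 0.0
```

```bash
python3 go.py .4024,.3051,.14,-180
```

```text
at [0.539  0.1586 0.143 ] yaw -180.0 w 0.0649 f 0.0 t 12.7 q1,6 [16. 16.]
-> dx 137 dy 147 dz 3 twist 0.0
```

Request:
carry_out(
  plan=[
    {"dx":15,"dy":16,"dz":0,"twist":0,"fingers":-1},
    {"dx":40,"dy":43,"dz":0,"twist":0,"fingers":-1},
    {"dx":68,"dy":72,"dz":0,"twist":0,"fingers":-1},
    {"dx":94,"dy":101,"dz":0,"twist":0,"fingers":-1},
    {"dx":112,"dy":120,"dz":0,"twist":0,"fingers":-1},
  ],
)

```text
clock: 13.15
eef_pos: [0.4252, 0.2805, 0.1422]
tool_rot: [-0.001, 1.0, 0.001, 0.0]
ft_force: [0.6, 0.8, -0.6]
grip_width: 0.0854
grasp_force: 0.0
```

Request:
carry_out(
  plan=[
    {"dx":15,"dy":16,"dz":0,"twist":0,"fingers":-1},
    {"dx":25,"dy":27,"dz":0,"twist":0,"fingers":-1},
    {"dx":25,"dy":27,"dz":20,"twist":0,"fingers":-1},
    {"dx":25,"dy":27,"dz":45,"twist":0,"fingers":-1},
    {"dx":25,"dy":27,"dz":65,"twist":0,"fingers":-1},
  ],
)

```text
clock: 13.57
eef_pos: [0.4021, 0.3063, 0.0764]
tool_rot: [-0.001, 1.0, 0.0, 0.001]
ft_force: [-0.5, -0.8, -0.4]
grip_width: 0.0851
grasp_force: 0.0
```

```bash
python3 go.py .4024,.3051,.024,-180; python3 - <<'E'
from h import *
s=snap('scene','scene7');c=snap('top','top7')
a=cv2.imread('pics/scene7.png')[185:335,110:310];b=cv2.imread('pics/top7.png')[110:260,110:310]
cv2.imwrite('pics/v7.png',cv2.resize(np.hstack([a,b]),None,fx=2,fy=2,interpolation=cv2.INTER_CUBIC))
E
```

```text
at [0.4021 0.3063 0.0764] yaw -179.9 w 0.0851 f 0.0 t 13.6 q1,6 [37. 37.]
-> dx -0 dy -1 dz 52 twist 0.1
```

View pics/v7.png

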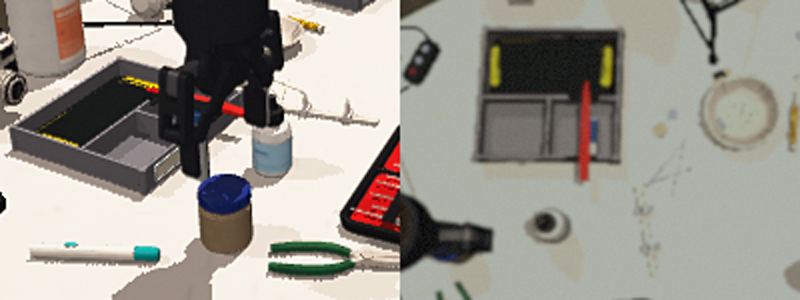

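The top half shows the spudger lying along the tray across both notches, from (586,80) to (584,182). The gripper is directly over the blue-lidded jar at (225,190).

Request:
carry_out(
  plan=[
    {"dx":0,"dy":0,"dz":12,"twist":0,"fingers":-1},
    {"dx":0,"dy":0,"dz":28,"twist":0,"fingers":-1},
    {"dx":0,"dy":0,"dz":44,"twist":0,"fingers":-1},
    {"dx":0,"dy":0,"dz":52,"twist":0,"fingers":-1},
    {"dx":0,"dy":0,"dz":52,"twist":0,"fingers":-0.4},
  ],
)

```text
clock: 14.08
eef_pos: [0.4018, 0.3051, 0.0239]
tool_rot: [-0.0, 1.0, -0.001, -0.001]
ft_force: [-0.2, 0.6, -1.0]
grip_width: 0.0753
grasp_force: 0.0
```

Request:
carry_out(
  plan=[
    {"dx":0,"dy":0,"dz":0,"twist":0,"fingers":0.2},
    {"dx":0,"dy":0,"dz":0,"twist":0,"fingers":1},
    {"dx":0,"dy":0,"dz":0,"twist":0,"fingers":1},
    {"dx":0,"dy":0,"dz":0,"twist":0,"fingers":1},
    {"dx":0,"dy":0,"dz":0,"twist":0,"fingers":1},
  ],
)

```text
clock: 14.5
eef_pos: [0.4034, 0.3069, 0.0264]
tool_rot: [-0.0, 1.0, 0.001, 0.001]
ft_force: [-0.7, 0.9, 4.9]
grip_width: 0.0425
grasp_force: 60.3
```

Request:
carry_out(
  plan=[
    {"dx":0,"dy":0,"dz":-8,"twist":0,"fingers":1},
    {"dx":0,"dy":0,"dz":-22,"twist":0,"fingers":1},
    {"dx":0,"dy":0,"dz":-40,"twist":0,"fingers":1},
    {"dx":0,"dy":0,"dz":-55,"twist":0,"fingers":1},
    {"dx":0,"dy":0,"dz":-60,"twist":0,"fingers":1},
  ],
)

```text
clock: 14.92
eef_pos: [0.4038, 0.3067, 0.0875]
tool_rot: [-0.0, 1.0, 0.001, 0.002]
ft_force: [0.0, -0.4, -0.6]
grip_width: 0.0422
grasp_force: 61.2
```

```bash
python3 go.py .540,.2425,.085,-180; python3 - <<'E'
from h import *
s=snap('scene','scene8')
E
```

```text
at [0.4038 0.3067 0.0875] yaw -180.0 w 0.0422 f 61.2 t 14.9 q1,6 [37. 37.]
-> dx -136 dy -64 dz 3 twist 0.0
```

Request:
carry_out(
  plan=[
    {"dx":-14,"dy":-7,"dz":0,"twist":0,"fingers":1},
    {"dx":-42,"dy":-20,"dz":0,"twist":0,"fingers":1},
    {"dx":-74,"dy":-35,"dz":0,"twist":0,"fingers":1},
    {"dx":-106,"dy":-50,"dz":0,"twist":0,"fingers":1},
    {"dx":-130,"dy":-61,"dz":0,"twist":0,"fingers":1},
  ],
)

```text
clock: 15.38
eef_pos: [0.5342, 0.2433, 0.0838]
tool_rot: [0.0, 1.0, -0.0, 0.0]
ft_force: [0.6, 1.0, -0.3]
grip_width: 0.0424
grasp_force: 61.2
```

Request:
carry_out(
  plan=[
    {"dx":-6,"dy":-3,"dz":0,"twist":0,"fingers":1},
    {"dx":-6,"dy":-3,"dz":8,"twist":0,"fingers":1},
    {"dx":-6,"dy":-3,"dz":22,"twist":0,"fingers":1},
    {"dx":-6,"dy":-3,"dz":30,"twist":0,"fingers":1},
    {"dx":-6,"dy":-3,"dz":30,"twist":0,"fingers":1},
  ],
)

```text
clock: 15.8
eef_pos: [0.5348, 0.2412, 0.0511]
tool_rot: [-0.001, 1.0, -0.001, -0.003]
ft_force: [-0.5, -0.7, -0.3]
grip_width: 0.0429
grasp_force: 61.1
```

```bash
python3 go.py .540,.2425,.030,-180; python3 - <<'E'
from h import *
s=snap('scene','scene9');c=snap('top','top9')
a=cv2.imread('pics/scene9.png')[165:315,70:270];b=cv2.imread('pics/top9.png')[110:260,110:310]
cv2.imwrite('pics/v9.png',cv2.resize(np.hstack([a,b]),None,fx=2,fy=2,interpolation=cv2.INTER_CUBIC))
E
```

```text
at [0.5348 0.2412 0.0511] yaw -179.9 w 0.0429 f 61.1 t 15.8 q1,6 [24. 24.]
-> dx -5 dy 1 dz 21 twist 0.1
```

View pics/v9.png

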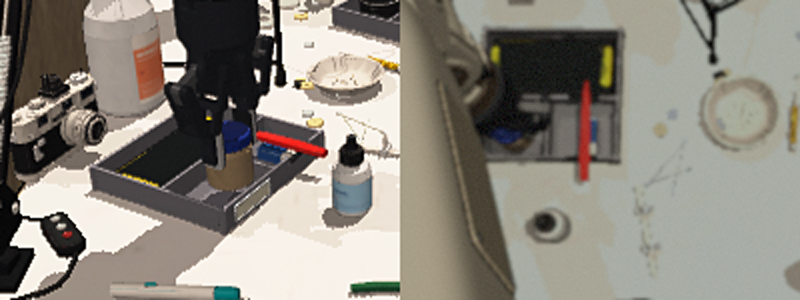

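The jar hangs upright over the bottle bay at (232,160), clear of the walls and the spudger. I'll lower and release.

Request:
carry_out(
  plan=[
    {"dx":0,"dy":0,"dz":8,"twist":0,"fingers":1},
    {"dx":0,"dy":0,"dz":17,"twist":0,"fingers":1},
    {"dx":0,"dy":0,"dz":22,"twist":0,"fingers":1},
    {"dx":0,"dy":0,"dz":23,"twist":0,"fingers":1},
    {"dx":0,"dy":0,"dz":23,"twist":0,"fingers":1},
  ],
)

```text
clock: 16.32
eef_pos: [0.5377, 0.2415, 0.0305]
tool_rot: [-0.0, 1.0, -0.0, -0.001]
ft_force: [-0.1, 0.3, -0.7]
grip_width: 0.0429
grasp_force: 61.1
```

Request:
carry_out(
  plan=[
    {"dx":0,"dy":0,"dz":0,"twist":0,"fingers":1},
    {"dx":0,"dy":0,"dz":0,"twist":0,"fingers":-0.1},
    {"dx":0,"dy":0,"dz":0,"twist":0,"fingers":-0.3},
    {"dx":0,"dy":0,"dz":0,"twist":0,"fingers":-0.3},
    {"dx":0,"dy":0,"dz":0,"twist":0,"fingers":-0.3},
  ],
)

```text
clock: 16.73
eef_pos: [0.5387, 0.2418, 0.0318]
tool_rot: [-0.0, 1.0, 0.0, 0.0]
ft_force: [1.5, -0.4, -0.5]
grip_width: 0.0556
grasp_force: 0.0
```

Request:
carry_out(
  plan=[
    {"dx":0,"dy":0,"dz":-12,"twist":0,"fingers":-0.3},
    {"dx":0,"dy":0,"dz":-40,"twist":0,"fingers":-0.3},
    {"dx":0,"dy":0,"dz":-70,"twist":0,"fingers":-0.4},
    {"dx":0,"dy":0,"dz":-100,"twist":0,"fingers":-1},
    {"dx":0,"dy":0,"dz":-120,"twist":0,"fingers":-1},
  ],
)

```text
clock: 17.15
eef_pos: [0.5394, 0.2422, 0.1547]
tool_rot: [-0.0, 1.0, 0.001, 0.002]
ft_force: [0.3, -0.3, 0.3]
grip_width: 0.0816
grasp_force: 0.0
```

```bash
python3 go.py .4236,.1883,.15,-180
```

```text
at [0.5394 0.2422 0.1547] yaw -180.0 w 0.0816 f 0.0 t 17.1 q1,6 [24. 24.]
-> dx 116 dy -54 dz 5 twist 0.0
```

Request:
carry_out(
  plan=[
    {"dx":20,"dy":-9,"dz":0,"twist":0,"fingers":-1},
    {"dx":55,"dy":-26,"dz":0,"twist":0,"fingers":-1},
    {"dx":90,"dy":-42,"dz":0,"twist":0,"fingers":-1},
    {"dx":115,"dy":-54,"dz":0,"twist":0,"fingers":-1},
    {"dx":115,"dy":-54,"dz":20,"twist":0,"fingers":-1},
  ],
)

```text
clock: 17.57
eef_pos: [0.4204, 0.1863, 0.1343]
tool_rot: [-0.0, 1.0, 0.0, 0.001]
ft_force: [-0.0, -0.0, 0.2]
grip_width: 0.0856
grasp_force: 0.0
```

Request:
carry_out(
  plan=[
    {"dx":0,"dy":0,"dz":15,"twist":0,"fingers":-1},
    {"dx":0,"dy":0,"dz":25,"twist":0,"fingers":-1},
    {"dx":0,"dy":0,"dz":30,"twist":0,"fingers":-1},
    {"dx":0,"dy":0,"dz":30,"twist":0,"fingers":-1},
    {"dx":0,"dy":0,"dz":30,"twist":0,"fingers":-1},
  ],
)

```text
clock: 17.98
eef_pos: [0.4235, 0.1877, 0.1015]
tool_rot: [-0.0, 1.0, 0.0, 0.0]
ft_force: [-0.8, -0.8, -0.1]
grip_width: 0.0854
grasp_force: 0.0
```

```bash
python3 go.py .4236,.1883,.022,-180; python3 - <<'E'
from h import *
s=snap('scene','scene10');c=snap('top','top10')
a=cv2.imread('pics/scene10.png')[165:315,90:290];b=cv2.imread('pics/top10.png')[110:260,110:310]
cv2.imwrite('pics/v10.png',cv2.resize(np.hstack([a,b]),None,fx=2,fy=2,interpolation=cv2.INTER_CUBIC))
E
```

```text
at [0.4235 0.1877 0.1015] yaw -180.0 w 0.0854 f 0.0 t 18.0 q1,6 [24. 24.]
-> dx -0 dy 1 dz 80 twist 0.0
```

View pics/v10.png

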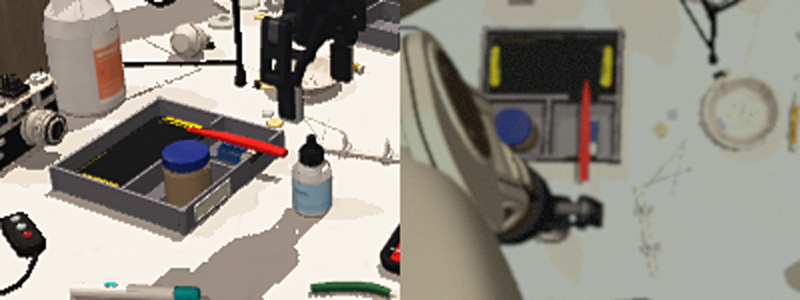

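The jar stands upright in its bay at (185,175), the spudger is undisturbed, and the open gripper is above the white bottle at (311,180).

Request:
carry_out(
  plan=[
    {"dx":0,"dy":0,"dz":15,"twist":0,"fingers":-1},
    {"dx":0,"dy":0,"dz":37,"twist":0,"fingers":-1},
    {"dx":0,"dy":0,"dz":60,"twist":0,"fingers":-1},
    {"dx":0,"dy":0,"dz":75,"twist":0,"fingers":-1},
    {"dx":0,"dy":0,"dz":79,"twist":0,"fingers":-1},
  ],
)

```text
clock: 18.5
eef_pos: [0.4221, 0.1871, 0.0206]
tool_rot: [-0.0, 1.0, -0.001, -0.002]
ft_force: [0.3, -0.1, -0.6]
grip_width: 0.085
grasp_force: 0.0
```

Request:
carry_out(
  plan=[
    {"dx":0,"dy":0,"dz":0,"twist":0,"fingers":-0.4},
    {"dx":0,"dy":0,"dz":0,"twist":0,"fingers":0},
    {"dx":0,"dy":0,"dz":0,"twist":0,"fingers":1},
    {"dx":0,"dy":0,"dz":0,"twist":0,"fingers":1},
    {"dx":0,"dy":0,"dz":0,"twist":0,"fingers":1},
  ],
)

```text
clock: 18.92
eef_pos: [0.4248, 0.1887, 0.0241]
tool_rot: [-0.0, 1.0, 0.001, 0.002]
ft_force: [-0.4, 1.6, 5.0]
grip_width: 0.0354
grasp_force: 59.5
```

Request:
carry_out(
  plan=[
    {"dx":0,"dy":0,"dz":0,"twist":0,"fingers":1},
    {"dx":0,"dy":0,"dz":-10,"twist":0,"fingers":1},
    {"dx":0,"dy":0,"dz":-28,"twist":0,"fingers":1},
    {"dx":0,"dy":0,"dz":-52,"twist":0,"fingers":1},
    {"dx":0,"dy":0,"dz":-62,"twist":0,"fingers":1},
  ],
)

```text
clock: 19.33
eef_pos: [0.4249, 0.1883, 0.0874]
tool_rot: [-0.0, 1.0, 0.001, 0.002]
ft_force: [0.1, 0.4, -0.4]
grip_width: 0.0358
grasp_force: 60.1
```

```bash
python3 go.py .44,-.1,.086,-180 .5473,-.2115,.086,175.3; python3 - <<'E'
from h import *
s=snap('scene','scene11')
E
```

```text
at [0.4249 0.1883 0.0874] yaw -180.0 w 0.0358 f 60.1 t 19.3 q1,6 [24. 24.]
-> dx -15 dy -288 dz 1 twist 0.0
-> dx -107 dy -112 dz -0 twist -355.3
```

Request:
carry_out(
  plan=[
    {"dx":-1,"dy":-15,"dz":0,"twist":0,"fingers":1},
    {"dx":-3,"dy":-42,"dz":0,"twist":0,"fingers":1},
    {"dx":-5,"dy":-78,"dz":0,"twist":0,"fingers":1},
    {"dx":-6,"dy":-115,"dz":0,"twist":0,"fingers":1},
    {"dx":-7,"dy":-150,"dz":0,"twist":0,"fingers":1},
  ],
)

```text
clock: 19.8
eef_pos: [0.4302, 0.0363, 0.0844]
tool_rot: [-0.001, 1.0, -0.0, 0.0]
ft_force: [0.3, -0.2, -0.9]
grip_width: 0.0364
grasp_force: 60.1
```

Request:
carry_out(
  plan=[
    {"dx":-3,"dy":-35,"dz":0,"twist":0,"fingers":1},
    {"dx":-6,"dy":-70,"dz":0,"twist":0,"fingers":1},
    {"dx":-10,"dy":-105,"dz":0,"twist":0,"fingers":1},
    {"dx":-22,"dy":-135,"dz":0,"twist":0,"fingers":1},
    {"dx":-40,"dy":-162,"dz":0,"twist":0,"fingers":1},
  ],
)

```text
clock: 20.22
eef_pos: [0.4691, -0.1263, 0.0842]
tool_rot: [0.001, 1.0, 0.0, -0.001]
ft_force: [0.4, 0.8, -1.0]
grip_width: 0.0358
grasp_force: 60.2
```

Request:
carry_out(
  plan=[
    {"dx":-18,"dy":-22,"dz":0,"twist":1,"fingers":1},
    {"dx":-38,"dy":-45,"dz":0,"twist":2,"fingers":1},
    {"dx":-56,"dy":-67,"dz":0,"twist":3,"fingers":1},
    {"dx":-69,"dy":-83,"dz":0,"twist":4.7,"fingers":1},
    {"dx":-75,"dy":-88,"dz":0,"twist":4.7,"fingers":1},
  ],
)

```text
clock: 20.63
eef_pos: [0.5473, -0.2151, 0.0841]
tool_rot: [0.042, 0.999, -0.001, 0.001]
ft_force: [0.5, 0.5, -0.4]
grip_width: 0.036
grasp_force: 60.2
```

Request:
carry_out(
  plan=[
    {"dx":0,"dy":0,"dz":0,"twist":0,"fingers":1},
    {"dx":0,"dy":0,"dz":0,"twist":0,"fingers":1},
    {"dx":0,"dy":0,"dz":10,"twist":0,"fingers":1},
    {"dx":0,"dy":0,"dz":20,"twist":0,"fingers":1},
    {"dx":0,"dy":0,"dz":25,"twist":0,"fingers":1},
  ],
)

```text
clock: 21.05
eef_pos: [0.5438, -0.2108, 0.0574]
tool_rot: [0.04, 0.999, 0.001, -0.002]
ft_force: [0.2, 0.3, -1.2]
grip_width: 0.036
grasp_force: 60.2
```

```bash
python3 go.py .5473,-.2115,.028,175.3; python3 - <<'E'
from h import *
s=snap('scene','scene12');c=snap('top','top12')
a=cv2.imread('pics/scene12.png')[90:215,210:360];b=cv2.imread('pics/top12.png')[110:235,300:450]
cv2.imwrite('pics/v12.png',cv2.resize(np.hstack([a,b]),None,fx=2.6,fy=2.6,interpolation=cv2.INTER_CUBIC))
E
```

```text
at [ 0.5438 -0.2108  0.0574] yaw 175.4 w 0.036 f 60.2 t 21.1 q1,6 [-21. -17.]
-> dx -4 dy -0 dz 29 twist 0.1
```

View pics/v12.png

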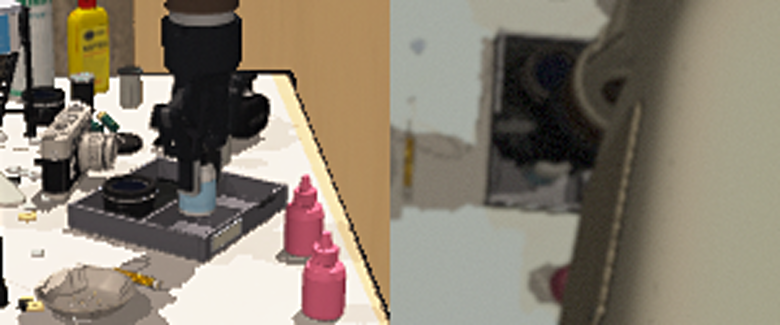

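The bottle hangs upright at (197,192) over the lens tray's bay, in front of the barrel and clear of it. I'll lower and release.

Request:
carry_out(
  plan=[
    {"dx":0,"dy":0,"dz":10,"twist":0,"fingers":1},
    {"dx":0,"dy":0,"dz":21,"twist":0,"fingers":1},
    {"dx":0,"dy":0,"dz":29,"twist":0,"fingers":1},
    {"dx":0,"dy":0,"dz":32,"twist":0,"fingers":1},
    {"dx":0,"dy":0,"dz":32,"twist":0,"fingers":1},
  ],
)

```text
clock: 21.57
eef_pos: [0.5449, -0.2119, 0.0272]
tool_rot: [0.041, 0.999, 0.0, -0.001]
ft_force: [-2.1, 0.9, 4.2]
grip_width: 0.036
grasp_force: 60.7
```

Request:
carry_out(
  plan=[
    {"dx":0,"dy":0,"dz":0,"twist":0,"fingers":1},
    {"dx":0,"dy":0,"dz":0,"twist":0,"fingers":0},
    {"dx":0,"dy":0,"dz":0,"twist":0,"fingers":-0.3},
    {"dx":0,"dy":0,"dz":0,"twist":0,"fingers":-0.3},
    {"dx":0,"dy":0,"dz":0,"twist":0,"fingers":-0.3},
  ],
)

```text
clock: 21.98
eef_pos: [0.5456, -0.2123, 0.027]
tool_rot: [0.041, 0.999, -0.0, -0.0]
ft_force: [0.6, 0.4, -0.3]
grip_width: 0.0554
grasp_force: 0.0
```

Request:
carry_out(
  plan=[
    {"dx":0,"dy":0,"dz":-12,"twist":0,"fingers":-0.3},
    {"dx":0,"dy":0,"dz":-40,"twist":0,"fingers":-0.3},
    {"dx":0,"dy":0,"dz":-70,"twist":0,"fingers":-0.3},
    {"dx":0,"dy":0,"dz":-100,"twist":0,"fingers":-0.3},
    {"dx":0,"dy":0,"dz":-120,"twist":0,"fingers":0.1},
  ],
)

```text
clock: 22.4
eef_pos: [0.5467, -0.2127, 0.1503]
tool_rot: [0.041, 0.999, -0.001, 0.002]
ft_force: [1.1, -0.1, 0.6]
grip_width: 0.0446
grasp_force: 0.0
```

```bash
python3 go.py .44,-.1,.15,175.3 .4222,.0837,.15,192.3; python3 - <<'E'
from h import *
s=snap('scene','scene13');c=snap('top','top13')
a=cv2.imread('pics/scene13.png')[90:215,210:360];b=cv2.imread('pics/top13.png')[110:235,300:450]
cv2.imwrite('pics/v13.png',cv2.resize(np.hstack([a,b]),None,fx=2.6,fy=2.6,interpolation=cv2.INTER_CUBIC))
E
```

```text
at [ 0.5467 -0.2127  0.1503] yaw 175.3 w 0.0446 f 0.0 t 22.4 q1,6 [-21. -17.]
-> dx 116 dy 104 dz 0 twist 0.0
-> dx 33 dy 182 dz -0 twist -17.0
```

```bash
python3 - <<'E'
from h import *
s=dict(np.load('scene0.npz'));S=lambda u,v:(190+u/5,180+v/5)
a=px(s,*S(363,310),.004);b=px(s,*S(467,324),.004);e=px(s,*S(545,330),.004);print(a,b,(a+b)/2,e)
# spudger calibrator: same method, ends via top vs scene
c=dict(np.load('top13.npz'))
g=cv2.GaussianBlur(c['image'].astype(np.float32),(0,0),1).mean(2)
bg=cv2.medianBlur(c['image'].mean(2).astype(np.uint8),31).astype(np.float32)
for p in [(.4222,.0837),(.4758,.0954),(.3685,.0719)]:print(proj(c,[*p,.004]))
d=(np.abs(c['image'].mean(2)-bg))[195:255,215:255].astype(int)
print('bottle cap exp',proj(c,[.5457,-.2123,.083]))
for r in range(0,60,2):print(195+r,' '.join('%2d'%min(99,v) for v in d[r:r+2].mean(0)))
E
```

```text
[0.44258102 0.10120318 0.004     ] [0.39905615 0.09074034 0.004     ] [0.42081858 0.09597176 0.004     ] [0.36857621 0.07981645 0.004     ]
[232.57151454 225.84772028]
[228.31802133 203.69641614]
[236.96644893 248.56427859]
bottle cap exp [363.09009849 168.63500204]
195 42 36 23  2 20 21 18 18 11  2  0  2  1  2  1  0  0  0  0  1  1  0  1  1  4  3  3  0  0  0  2  5  7 15 11  5  5 10  4  1
197 26  8 11 17 19 19 19 16  9  1  2  2  2  2  0  0  0  2  1  0  2  1  2  1  1  0  0  1  1  1  4 10 11 14  7  1  1  1  0  1
199  5  5  9  7  8  8  9 11  9  1  1  0  0  1  1  0  0  1  4  4  2  5  2  0  2  1  2  1  1  0  0  1  1  3  1  1  1  1  0  0
201  0  1  1  0  0  0  0  0  0  1  1  0  1  0  0  2  1  1  9 11  3  1  1  0  1  1  0  0  0  1  1  0  1  0  1  0  1  0  0  1
203  0  0  2  1  1  1  0  2  1  1  3  1  6  5  4  6  6  1  1  0  0  0  1  0  3  0  1  0  1  0  6  8  5  0  0  0  1  0  2  0
205  0  0  0  1  1  0  0  1  1  0  1  3 13  9  3  8 12  6  3  2  0  1  0  0  1  0  0  0  0  3 10 17  7  0  2  0  1  1  1  0
207  0  1  1  1  0  0  0  0  0  1  1  1  3  6  4  7 11  5  0  0  0  1  1  1  1  0  0  0  
[... 2186 characters left out ...]
 1  1  1  0  0  2  8  6  4 11 16  6  1  2  2  1  1  1  1  2  1  0  0  0  0  0  0
245  1  1  0  1  0  1  1  0  1  1  2  1  2  0  0  0  2  0  0  1  4  6  9 10  5  3  0  6  5  1  1  1  1  1  0  0  1  0  0  0
247  0  1  0  1  1  0  1  0  1  0  2  1  0  1  1  0  0  2  1  2  8 11 12  8  5  1  2  4  2  2  1  0  0  1  0  0  0  0  0  0
249  0  0  1  1  0  1  1  0  2  0  1  1  1  1  1  1  2  0  0  1  1  4  6  5  1  3  3  0  1  1  1  1  0  0  1  1  0  0  0  0
251  0  0  1  0  1  1  1  1  1  2  1  2  1  0  1  3  0  0  0  0  0  1  2  1  4 17 15  6  1  2  1  0  1  0  0  0  0  0  1  1
253  1  1  1  1  1  1  1  0  2  3  2  1  1  2  0  0  1  2  1  0  0  1  1  5 20 28 13  3  2  1  1  1  0  0  0  0  1  1  0  0
```

Request:
carry_out(
  plan=[
    {"dx":20,"dy":18,"dz":0,"twist":0,"fingers":0.1},
    {"dx":48,"dy":43,"dz":0,"twist":0,"fingers":0.1},
    {"dx":75,"dy":67,"dz":0,"twist":0,"fingers":0.1},
    {"dx":100,"dy":90,"dz":0,"twist":0,"fingers":0.1},
    {"dx":116,"dy":104,"dz":0,"twist":0,"fingers":0.1},
  ],
)

```text
clock: 22.92
eef_pos: [0.4349, -0.0971, 0.1459]
tool_rot: [0.04, 0.999, 0.001, -0.002]
ft_force: [0.7, 0.2, 0.2]
grip_width: 0.0382
grasp_force: 0.0
```

Request:
carry_out(
  plan=[
    {"dx":6,"dy":35,"dz":0,"twist":-4,"fingers":0.1},
    {"dx":13,"dy":74,"dz":0,"twist":-8,"fingers":0.1},
    {"dx":20,"dy":112,"dz":0,"twist":-12,"fingers":0.1},
    {"dx":27,"dy":150,"dz":0,"twist":-16,"fingers":0.1},
    {"dx":33,"dy":182,"dz":0,"twist":-17,"fingers":0.1},
  ],
)

```text
clock: 23.33
eef_pos: [0.4192, 0.0869, 0.1465]
tool_rot: [-0.109, 0.994, 0.0, -0.0]
ft_force: [0.1, -0.8, -0.8]
grip_width: 0.0385
grasp_force: 0.0
```

Request:
carry_out(
  plan=[
    {"dx":0,"dy":0,"dz":20,"twist":0,"fingers":0.1},
    {"dx":0,"dy":0,"dz":50,"twist":0,"fingers":0.1},
    {"dx":0,"dy":0,"dz":80,"twist":0,"fingers":0.1},
    {"dx":0,"dy":0,"dz":100,"twist":0,"fingers":0.1},
    {"dx":0,"dy":0,"dz":105,"twist":0,"fingers":0.1},
  ],
)

```text
clock: 23.75
eef_pos: [0.4166, 0.0844, 0.0385]
tool_rot: [-0.108, 0.994, -0.0, -0.004]
ft_force: [-0.3, -1.3, -0.2]
grip_width: 0.0381
grasp_force: 0.0
```

Request:
carry_out(
  plan=[
    {"dx":0,"dy":0,"dz":0,"twist":0,"fingers":0.1},
    {"dx":0,"dy":0,"dz":0,"twist":0,"fingers":0.1},
    {"dx":0,"dy":0,"dz":0,"twist":0,"fingers":0.1},
    {"dx":0,"dy":0,"dz":0,"twist":0,"fingers":0.1},
    {"dx":0,"dy":0,"dz":0,"twist":0,"fingers":0.1},
  ],
)

```text
clock: 24.17
eef_pos: [0.4215, 0.085, 0.0435]
tool_rot: [-0.107, 0.994, 0.0, 0.001]
ft_force: [-0.4, -0.6, -0.2]
grip_width: 0.0381
grasp_force: 0.0
```

```bash
python3 go.py .4235,.084,.002,-167.7; python3 - <<'E'
from h import *
# check the placed bottle by colour: dark cap in the freed top view, barrel and bottle
c=snap('top','top14');s=snap('scene','scene14')
im=c['image'].astype(int)
print('exp cap',proj(c,[.5457,-.2123,.083]))
m=((im.max(2)<60)).astype(np.uint8); n,l,st,ce=cv2.connectedComponentsWithStats(m)
for i in range(1,n):
    if st[i,4]>15 and 335<ce[i][0]<410 and 125<ce[i][1]<195: print(st[i],ce[i].round(1),px(c,*ce[i],.083).round(3))
E
```

```text
at [0.4215 0.085  0.0435] yaw -167.7 w 0.0381 f 0.0 t 24.2 q1,6 [11. -1.]
-> dx -2 dy -1 dz 41 twist 0.0
exp cap [363.09009849 168.63500204]
[ 343  124   68   67 2298] [378.4 144.3] [ 0.603 -0.249  0.083]
[342 158  33  30 126] [366.3 167.7] [ 0.548 -0.219  0.083]
[357 166   9   9  61] [360.8 170.3] [ 0.542 -0.207  0.083]
[348 170  10  13  45] [351.4 177.5] [ 0.525 -0.185  0.083]
[382 191  19   3  37] [391.1 192. ] [ 0.493 -0.272  0.083]
```

Request:
carry_out(
  plan=[
    {"dx":-2,"dy":-1,"dz":12,"twist":0,"fingers":0.1},
    {"dx":-2,"dy":-1,"dz":26,"twist":0,"fingers":0.1},
    {"dx":-2,"dy":-1,"dz":36,"twist":0,"fingers":0.1},
    {"dx":-2,"dy":-1,"dz":40,"twist":0,"fingers":0.1},
    {"dx":-2,"dy":-1,"dz":41,"twist":0,"fingers":0.3},
  ],
)

```text
clock: 24.68
eef_pos: [0.4219, 0.0842, 0.0008]
tool_rot: [-0.107, 0.994, -0.0, -0.001]
ft_force: [0.3, -0.4, -0.4]
grip_width: 0.0302
grasp_force: 0.0
```

Request:
carry_out(
  plan=[
    {"dx":0,"dy":0,"dz":0,"twist":0,"fingers":0.5},
    {"dx":0,"dy":0,"dz":0,"twist":0,"fingers":1},
    {"dx":0,"dy":0,"dz":0,"twist":0,"fingers":1},
    {"dx":0,"dy":0,"dz":0,"twist":0,"fingers":1},
    {"dx":0,"dy":0,"dz":0,"twist":0,"fingers":1},
  ],
)

```text
clock: 25.1
eef_pos: [0.4231, 0.0845, 0.002]
tool_rot: [-0.107, 0.994, 0.0, 0.001]
ft_force: [-0.9, -0.6, 5.8]
grip_width: 0.0047
grasp_force: 59.2
```

```bash
python3 go.py .4235,.084,.09,-167.7
```

```text
at [0.4231 0.0845 0.002 ] yaw -167.7 w 0.0047 f 59.2 t 25.1 q1,6 [11. -1.]
-> dx -0 dy -1 dz -88 twist 0.0
```

Request:
carry_out(
  plan=[
    {"dx":0,"dy":0,"dz":-6,"twist":0,"fingers":1},
    {"dx":0,"dy":0,"dz":-20,"twist":0,"fingers":1},
    {"dx":0,"dy":0,"dz":-45,"twist":0,"fingers":1},
    {"dx":0,"dy":0,"dz":-75,"twist":0,"fingers":1},
    {"dx":0,"dy":0,"dz":-95,"twist":0,"fingers":1},
  ],
)

```text
clock: 25.52
eef_pos: [0.4229, 0.0845, 0.0985]
tool_rot: [-0.107, 0.994, 0.0, 0.001]
ft_force: [0.6, -0.1, -1.0]
grip_width: 0.0046
grasp_force: 58.8
```

```bash
python3 go.py .44,-.1,.095,-167.7 .5405,-.2953,.095,-184.7; python3 - <<'E'
from h import *
s=snap('scene','scene15')
M=R.from_quat(bot.get_obs()['tool_rot']).as_matrix();p=bot.get_obs()['eef_pos']
im=s['image'].astype(int)
# held bar: tip-level, ends +-55 along tool x
for k in(-.055,-.03,-.02,.02,.03,.055): print(k,proj(s,p+M[:,0]*k+np.array([0,0,0])).round(1))
a=proj(s,p); x0,y0=int(a[0])-45,int(a[1])-22
d=np.abs(s['image'].astype(int)-np.load('scene10.npz')['image'].astype(int)).max(2)
for r in range(y0,y0+44,2): print(r,''.join('%3d'%v for v in im[r:r+2,x0:x0+90:3].mean((0,2))))
print(x0)
E
```

```text
at [0.4229 0.0845 0.0985] yaw -167.7 w 0.0046 f 58.8 t 25.5 q1,6 [11. -1.]
-> dx 23 dy -184 dz 4 twist 0.0
-> dx -57 dy -212 dz -0 twist 17.0
-0.055 [247.5 195.3]
-0.03 [259.2 196.8]
-0.02 [263.9 197.4]
0.02 [283.  199.9]
0.03 [287.8 200.5]
0.055 [300. 202.]
176 225225226 73 73 72 73 73 74 73 73 46 15 32 18 16 19 21 10136129111113132109 56 54170231227
178 235242158138125 84 82 71 72 73 73 76 16 19 17 17 15 15 11129129110137107114 55173229226242
180 241241244247206159146117 76 74 71 74 15 17 17 16 15 15 17 84132 77 96115 93172229225235241
182 241241241241242244209194140123 84 81 16 22 23 17 15 16 54 73 69 90115 93 99229225226242241
184 241241241241241241241242247191143144 56 19 23 22 15 15 74 73 72 94 91 99231224234242241241
186 242241241241241241241241241242244195187109 18 18 14 58 72 73 72 80100231225233241241241243
188 242241240240241241241241241241241239243242 25 26 13 99 73 75 68102231225234241241241241246
190 241241241241216242241241241242233184236237 24 27 15 97160138106232227225241241241241241243
192 241241223229209185220234237198244156236246 23 23 15 9725420724624224224124124
[... 552 characters left out ...]
3194169156156218241241242241242
206 165235236209219195237234224193 99229226225241241241241242242242244245241243241241242242242
208 126103175202207196196161110 87109230226225241241241241241241241241241241241242241242241242
210 145 99 82 86 95 93 83 89 94110102228225235241241241241241241241241241241241241242241242242
212 145130121100119117 97110109105177226235242241241241241241241241241241241241242242242242242
214 154143147130110108107106116180228235241241241241241241241241241241242241241242242242242242
216 246204157152154137134193240243242241241241241241241241241241241241241241242242241241242242
218 241242244245245246245242241241241241241241241241241241241241241241241241241242242242242242
228
```

Request:
carry_out(
  plan=[
    {"dx":2,"dy":-15,"dz":-8,"twist":0,"fingers":1},
    {"dx":6,"dy":-46,"dz":-18,"twist":0,"fingers":1},
    {"dx":11,"dy":-84,"dz":-25,"twist":0,"fingers":1},
    {"dx":16,"dy":-122,"dz":-25,"twist":0,"fingers":1},
    {"dx":20,"dy":-158,"dz":-25,"twist":0,"fingers":1},
  ],
)

```text
clock: 25.98
eef_pos: [0.4368, -0.0759, 0.1221]
tool_rot: [-0.108, 0.994, -0.0, 0.001]
ft_force: [0.8, 0.2, -1.7]
grip_width: 0.0044
grasp_force: 58.9
```

Request:
carry_out(
  plan=[
    {"dx":3,"dy":-26,"dz":0,"twist":0,"fingers":1},
    {"dx":-4,"dy":-56,"dz":0,"twist":0,"fingers":1},
    {"dx":-12,"dy":-90,"dz":0,"twist":0,"fingers":1},
    {"dx":-21,"dy":-123,"dz":0,"twist":0,"fingers":1},
    {"dx":-29,"dy":-154,"dz":0,"twist":0,"fingers":1},
  ],
)

```text
clock: 26.4
eef_pos: [0.4982, -0.2203, 0.1213]
tool_rot: [-0.107, 0.994, 0.0, 0.0]
ft_force: [0.7, 0.6, -1.5]
grip_width: 0.0043
grasp_force: 58.9
```

Request:
carry_out(
  plan=[
    {"dx":-7,"dy":-28,"dz":0,"twist":4,"fingers":1},
    {"dx":-14,"dy":-52,"dz":0,"twist":8,"fingers":1},
    {"dx":-20,"dy":-72,"dz":0,"twist":12,"fingers":1},
    {"dx":-24,"dy":-82,"dz":0,"twist":16,"fingers":1},
    {"dx":-25,"dy":-84,"dz":0,"twist":17,"fingers":1},
  ],
)

```text
clock: 26.82
eef_pos: [0.5408, -0.2972, 0.1206]
tool_rot: [0.043, 0.999, -0.0, 0.0]
ft_force: [-0.8, 0.1, -1.1]
grip_width: 0.0044
grasp_force: 58.9
```

Request:
carry_out(
  plan=[
    {"dx":0,"dy":0,"dz":0,"twist":0,"fingers":1},
    {"dx":0,"dy":0,"dz":0,"twist":0,"fingers":1},
    {"dx":0,"dy":0,"dz":0,"twist":0,"fingers":1},
    {"dx":0,"dy":0,"dz":0,"twist":0,"fingers":1},
    {"dx":0,"dy":0,"dz":0,"twist":0,"fingers":1},
  ],
)

```text
clock: 27.23
eef_pos: [0.5401, -0.2945, 0.1216]
tool_rot: [0.04, 0.999, 0.0, -0.0]
ft_force: [0.4, -0.3, -0.9]
grip_width: 0.0045
grasp_force: 58.9
```

```bash
python3 go.py .5405,-.2953,.026,175.3
```

```text
at [ 0.5401 -0.2945  0.1216] yaw 175.4 w 0.0045 f 58.9 t 27.2 q1,6 [-29. -24.]
-> dx -0 dy -1 dz 96 twist 0.1
```

Request:
carry_out(
  plan=[
    {"dx":0,"dy":0,"dz":12,"twist":0,"fingers":1},
    {"dx":0,"dy":0,"dz":35,"twist":0,"fingers":1},
    {"dx":0,"dy":0,"dz":58,"twist":0,"fingers":1},
    {"dx":0,"dy":0,"dz":75,"twist":0,"fingers":1},
    {"dx":0,"dy":0,"dz":80,"twist":0,"fingers":1},
  ],
)

```text
clock: 27.65
eef_pos: [0.5381, -0.2936, 0.0382]
tool_rot: [0.04, 0.999, 0.001, -0.003]
ft_force: [-0.1, 0.5, -1.5]
grip_width: 0.0048
grasp_force: 58.9
```

Request:
carry_out(
  plan=[
    {"dx":0,"dy":0,"dz":3,"twist":0,"fingers":1},
    {"dx":0,"dy":0,"dz":8,"twist":0,"fingers":1},
    {"dx":0,"dy":0,"dz":13,"twist":0,"fingers":1},
    {"dx":0,"dy":0,"dz":16,"twist":0,"fingers":1},
    {"dx":0,"dy":0,"dz":16,"twist":0,"fingers":1},
  ],
)

```text
clock: 28.07
eef_pos: [0.5403, -0.2952, 0.0253]
tool_rot: [0.041, 0.999, -0.0, 0.0]
ft_force: [0.7, -0.4, -0.9]
grip_width: 0.005
grasp_force: 58.9
```

Request:
carry_out(
  plan=[
    {"dx":0,"dy":0,"dz":0,"twist":0,"fingers":1},
    {"dx":0,"dy":0,"dz":0,"twist":0,"fingers":1},
    {"dx":0,"dy":0,"dz":0,"twist":0,"fingers":1},
    {"dx":0,"dy":0,"dz":0,"twist":0,"fingers":1},
    {"dx":0,"dy":0,"dz":0,"twist":0,"fingers":1},
  ],
)

```text
clock: 28.48
eef_pos: [0.5404, -0.2954, 0.0256]
tool_rot: [0.041, 0.999, -0.0, 0.0]
ft_force: [-0.6, 0.1, 0.2]
grip_width: 0.0048
grasp_force: 58.9
```

```bash
python3 go.py .5405,-.2953,.024,175.3
```

```text
at [ 0.5404 -0.2954  0.0256] yaw 175.3 w 0.0048 f 58.9 t 28.5 q1,6 [-29. -24.]
-> dx -0 dy 0 dz 2 twist 0.0
```

Lower the last 1 mm, release, lift, and clear the view.

Request:
carry_out(
  plan=[
    {"dx":0,"dy":0,"dz":1,"twist":0,"fingers":1},
    {"dx":0,"dy":0,"dz":1,"twist":0,"fingers":0.7},
    {"dx":0,"dy":0,"dz":1,"twist":0,"fingers":0.4},
    {"dx":0,"dy":0,"dz":1,"twist":0,"fingers":0.3},
    {"dx":0,"dy":0,"dz":1,"twist":0,"fingers":0.3},
  ],
)

```text
clock: 28.9
eef_pos: [0.5404, -0.2953, 0.0244]
tool_rot: [0.041, 0.999, -0.0, 0.0]
ft_force: [-0.6, -0.7, -0.1]
grip_width: 0.0298
grasp_force: 0.0
```

Request:
carry_out(
  plan=[
    {"dx":0,"dy":0,"dz":-5,"twist":0,"fingers":0.3},
    {"dx":0,"dy":0,"dz":-20,"twist":0,"fingers":0.3},
    {"dx":0,"dy":0,"dz":-45,"twist":0,"fingers":0.3},
    {"dx":0,"dy":0,"dz":-80,"twist":0,"fingers":0.3},
    {"dx":0,"dy":0,"dz":-120,"twist":0,"fingers":0.3},
  ],
)

```text
clock: 29.32
eef_pos: [0.5388, -0.2944, 0.1439]
tool_rot: [0.041, 0.999, 0.001, -0.002]
ft_force: [0.4, 0.6, 0.2]
grip_width: 0.0297
grasp_force: 0.0
```

Request:
carry_out(
  plan=[
    {"dx":35,"dy":0,"dz":-10,"twist":0,"fingers":0.3},
    {"dx":75,"dy":0,"dz":-20,"twist":0,"fingers":0.3},
    {"dx":115,"dy":0,"dz":-30,"twist":0,"fingers":0.3},
    {"dx":150,"dy":0,"dz":-30,"twist":0,"fingers":0.3},
    {"dx":180,"dy":0,"dz":-30,"twist":0,"fingers":0.3},
  ],
)

```text
clock: 29.73
eef_pos: [0.359, -0.2804, 0.1756]
tool_rot: [0.041, 0.999, -0.001, 0.001]
ft_force: [-0.5, -0.2, 0.0]
grip_width: 0.0298
grasp_force: 0.0
```

Request:
carry_out(
  plan=[
    {"dx":20,"dy":-30,"dz":0,"twist":0,"fingers":0.3},
    {"dx":40,"dy":-60,"dz":0,"twist":0,"fingers":0.3},
    {"dx":60,"dy":-90,"dz":0,"twist":0,"fingers":0.3},
    {"dx":80,"dy":-120,"dz":0,"twist":0,"fingers":0.3},
    {"dx":90,"dy":-130,"dz":0,"twist":0,"fingers":0.3},
  ],
)

```text
clock: 30.15
eef_pos: [0.2584, -0.4062, 0.1752]
tool_rot: [0.043, 0.999, -0.002, 0.0]
ft_force: [0.8, 0.4, -0.0]
grip_width: 0.0297
grasp_force: 0.0
```

```bash
python3 go.py .3,-.4,.2,175; python3 - <<'E'
from h import *
c=snap('top','top16');s=snap('scene','scene16')
def lens(x,y,z):
    a=np.radians(-4.7);return [.5877+x*np.cos(a)-y*np.sin(a),-.257+x*np.sin(a)+y*np.cos(a),z]
for x in(-.099,-.07,-.044,-.02,.011):print('bar',x,proj(c,lens(x,-.042,.026)).round(1),proj(s,lens(x,-.042,.026)).round(1))
print('barrel/phone shift check, top diff vs start:')
o=np.load('top0.npz')['image'].astype(int);d=np.abs(c['image'].astype(int)-o).max(2)
q=c['image'].astype(int).mean(2)
print('phone area',d[125:155,155:215].mean(),'barrel',d[128:150,350:375].mean())
u,v=proj(c,lens(-.044,-.042,.026)).astype(int)
for r in range(v-36,v+34,2):print(r,''.join('%4d'%k for k in q[r:r+2,u-22:u+22:2].mean(0)))
print(u-22)
E
```

```text
at [ 0.2584 -0.4062  0.1752] yaw 175.1 w 0.0297 f 0.0 t 30.1 q1,6 [-57. -53.]
-> dx -41 dy 10 dz -25 twist 0.1
bar -0.099 [391.5 199.8] [318.7 166.4]
bar -0.07 [391.8 187.7] [309.4 164.3]
bar -0.044 [392.1 177.1] [301.1 162.4]
bar -0.02 [392.4 167.3] [293.7 160.8]
bar 0.011 [392.7 154.9] [284.3 158.6]
barrel/phone shift check, top diff vs start:
phone area 7.022777777777778 barrel 6.245454545454545
141   30  33  36  30  29  28  28  30  24  29  30  26  29  31  28  25  28  16  31  34  70 141
143   35  33  27  28  29  29  31  30  29  30  26  27  27  32  27  27  28  18  30  34  75 148
145   36  42  30  31  32  29  32  32  31  31  31  32  31  26  30  30  32  21  25  31  74 148
147   66  34  31  30  34  32  32  31  30  28  28  34  31  31  31  35  28  24  26  34  75 147
149   40  26  29  30  33  27  33  29  31  32  29  30  34  31  32  29  26  12  33  38  76 147
151   26  22  28  30  26  34  35  29  27  33  30  34  29  31  28  32  29  21  32  38  75 144
153   26  22  28  28  33  30  34  29  29  31  37  82  88  43  27  34  24  21  33  32  75 142
155   28  23  25  26  28  32  32  30  30  29  4
[... 1860 characters left out ...]
0 169 159 155 148 134 119  99  92 118 150 168
197  162 163 162 163 163 163 149 106 155 163 146 161 155 164 165 163 162 160 159 162 163 167
199  164 165 165 162 164 164 153 120 157 164 154 150 154 162 163 164 163 163 164 162 163 168
201  170 168 170 169 169 167 167 163 167 166 167 164 164 165 166 167 163 163 162 163 164 168
203  169 170 170 169 170 169 169 170 169 170 167 164 165 170 170 168 166 167 166 165 163 168
205  169 169 169 169 170 170 169 168 169 170 167 162 165 169 171 169 169 170 169 168 167 168
207  169 167 167 170 169 169 169 171 170 171 168 163 166 169 169 169 169 169 169 170 168 169
209  142 140 141 151 164 170 170 170 168 170 169 168 169 169 170 169 170 170 168 168 169 169
370
```

```bash
python3 -c "
from workcell import job_done
print(job_done())"
```

```text
the job is handed in; nothing more can be done
None
```

I placed all five items and handed the job in at about 30 s of robot time. The jar, eraser and spudger are in the phone tray, and the dropper bottle and lens spanner are in the lens tray. I checked the last two placements (bottle and spanner) from pixel values only, and the judge returned no verdict.

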